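# Load the glass-bead curing station

## Robot

A 6-joint arm with a two-finger parallel gripper is mounted at the origin on the work surface. World frame = base frame: x ahead of the robot, y to its left, z up, the work surface at z = 0. Lengths are in m, angles in degrees, forces in N, time in s.
With the tool pointing down it reaches from about 0.25 to 0.725 m from the base axis. Payload 9.7 kg.
Tool frame: the origin (TCP) lies on the centre line of the jaws, within the pads' length; the fingertips stand tip_extent ahead of it and the grasp point (between the pads) lies 3 mm ahead of it (tip_extent is the distance from the TCP to the fingertips, in m); z points along the fingers, y is the line along which they close (so a half turn about z gives the same grasp; the last joint's range is limited). The gripper opens to 85 mm and grips with 20 to 120 N. Pads are 22 mm wide; open, the fingers measure 114 mm over their backs; the gripper's body (76 mm by 85 mm) begins 54 mm behind the grasp point. The pads swing forward as they close: fully open they stand 13 mm farther back than shut.
Start: joints at [67.895, 4.979, 10.078, 95.1, 0, 90], TCP at [0.207, 0.51, 0.253] pointing down, gripper open.
Joint ranges: [-179.16, 179.16], [-48.56, 103.87], [-65.8, 70.77], [-126.05, 130.52], [-82.76, 87.17], [-180, 180]. Speed limits (degrees/s): [127.2, 127.2, 147.25, 180, 180, 180].

## Interface

Orientations are given as [roll, pitch, yaw] about the fixed x, y, z axes, in that order (R = Rz(yaw) Ry(pitch) Rx(roll)).
In Python, from workcell import * gives the robot as it stands.
- The arm moves only by the tool servo_tool, never from a script. Its argument "rows" is a list of rows, each an object with "offset": the shift along the tool's x, y, z as a fraction of full scale, a list of three; "yaw": the turn about the tool's z as a fraction of full scale; "claw": the closure, from 0 (fully open) to 1 (shut). A call has 1 to 12 rows; each row is the pose to reach, as a shift and turn from the pose commanded when the call began, along the tool's axes at that moment, turning the shorter way round; what a row does not reach only later rows make up. Full scale, the value 1, is 0.1 m for a shift and pi rad for a turn. A row lasts 1/8 s, in which the tool goes at most 62.5 mm and 10.7 degrees, less where a joint would pass 70% of its speed; a pose out of reach is approached as far as the arm can. A call with a number of a shift or a turn outside -1 to 1 is refused whole. A call with a gripper value outside its range is refused whole. The fingers move at their own pace and stop on an object; "squeeze" is the grip in N (left out, the last holds). Time passes only in rows, so rows that repeat a pose let the fingers close. It gives the time, the measured TCP pose, the force, the opening and the grip force at its end, in the units of the state.
- get_obs(): the state, without advancing time (a new reading comes with each control period).
- camera(name): name is "scene" or "side" or "wrist"; returns (picture, depth): 480x640x3 uint8, red, green, blue; 480x640 float32, m along the optical axis (not along the pixel's ray), 0 where there is no reading.
- camera_info(name): a dict with "fx", "fy", "cx", "cy" (pixels), "cam_to_world" (4x4, takes a point from camera to world coordinates); the wrist camera has in their place "hand_eye" (4x4, takes a point from camera to tool coordinates, whose origin is the TCP and whose axes are the flange's). Camera axes: x right, y up, looking along -z (the intrinsics and any distortion apply to the point x, -y, -z); pixel columns grow to the right and rows downward; lengths in m; the calibration is good to about 2 mm. A picture is of the moment at which its call begins: read the wrist's pose just before it. camera_info takes no time and is no camera call.
- job_done(): hands the job in; it is judged then, once.
The state is a dict: "time": time; "q": joint angles; "qd": joint speeds; "joint_efforts": joint torques, N m; "ee_pos": TCP position; "tcp_rot": TCP orientation; "wrist_force": force on the tool from outside, world axes, zero at the start; "torque": the same for the moment, N m; "opening": finger opening in m; "grasp_force": force on a finger pad.
Only numpy, scipy, OpenCV 4.12 (cv2) and the standard library are available. Lean on these libraries where they do the work, as an engineer would, in place of code of your own. Each camera call takes 0.05 s, during which the arm holds its last target. There are 200 camera calls.

## Task

Take the orange cover off the bead-curing station and hang it by its handle on the hook stand, then drop the glass beads that are on the table into the pockets one by one, amber beads in the row beside the orange stripe and green beads in the row beside the green stripe, each fully down in its own pocket. When all are in, throw the blue-balled power lever fully over to the green-stripe side, then press the red start button down and let it go, leaving the lever on, the cover hanging still, the beads in their pockets, and the spool, jar and pliers where they were.

Things in the scene. Friction and masses are not known exactly. Their poses are not given: they have to be found in the camera images.
- station: Fixed curing station: white pocket block 150 (x) x 200 (y) x 30 mm high, plus a grey control end 66 mm long (same height) beyond its +y end. Origin: centre of the white block, on the table; z up. Six round flat-floored pockets, 38 mm wide, 10 mm deep: amber row at x = -32 mm (orange stripe on that edge), green row at x = +32 mm (green stripe), at y = -56, 0, +56 mm.
- pocket_amber1 (a point): Centre of the mouth (deck level, 30 mm above the table) of pocket 1 of the amber row; axes as the station's.
- pocket_amber2 (a point): Centre of the mouth (deck level, 30 mm above the table) of pocket 2 of the amber row; axes as the station's.
- pocket_amber3 (a point): Centre of the mouth (deck level, 30 mm above the table) of pocket 3 of the amber row; axes as the station's.
- pocket_green1 (a point): Centre of the mouth (deck level, 30 mm above the table) of pocket 1 of the green row; axes as the station's.
- pocket_green2 (a point): Centre of the mouth (deck level, 30 mm above the table) of pocket 2 of the green row; axes as the station's.
- pocket_green3 (a point): Centre of the mouth (deck level, 30 mm above the table) of pocket 3 of the green row; axes as the station's.
- start (a joint): The round red start button on the station's control end: 0 m is released, 0.006 m fully pressed; it starts at 1.5 N, takes 5 N to go fully down, and springs back. Pressing counts from 0.004 m.
- start_top (a point): Centre of the top of the start button (28 mm across, in a 44 mm black collar 12 mm high), 48 mm above the table at station x = -45, y = +133 mm; presses straight down.
- power (a joint): The power lever on the station's control end, hinged along the station's y: 0 to 0.15 rad at the start is off (it leans to the station's -x, the orange-stripe side); 1.0 rad is on, its stop (leaning to +x, the green-stripe side). It swings 0.5 rad either side of upright and stays where it is left; about 1.5 N at the ball moves it. On counts from 0.85 rad.
- power_tip (a point): Centre of the blue ball (26 mm across) on the power lever, 40 mm from its hinge; the hinge is 52 mm above the table at station x = +33, y = +133 mm, on a 70 x 50 x 25 mm block; the ball's centre is 87 mm above the table at either end of the swing. Axes move with the lever.
- cover: Loose 140-235 g cover, at first flat on the deck over the pockets: orange plate 110 (x) x 160 (y) x 4 mm with an upright stirrup handle. Origin: centre of plate's underside. Handle: 8 mm uprights at y = -38 and +38 mm and a flat crossbar along y, 84 mm long, 10 mm thick (x), 20 mm tall (z = 64 to 84 mm); the opening below the crossbar is 68 mm wide, 60 mm high.
- cover_bar (a point): Middle of the underside of the cover's crossbar, 64 mm above the plate's underside; axes as the cover's.
- hook: Fixed steel hook stand. Origin: foot of its post on the table (post 14 mm across, 175 mm high; foot plate 70 x 110 x 12 mm). From the post's top a round arm 10 mm thick points along the stand's own -x, its top 175 mm above the table; it runs level to x = -115 mm, then turns up to x = -125 mm, where its rounded end is 189 mm high.
- hook_seat (a point): On top of the hook arm, 80 mm out from the post axis (stand x = -80 mm, z = 175 mm): a good place for the crossbar's underside. Axes as the stand's.
- amber1: Loose faceted amber glass bead, 45 g: an octagonal barrel 30 mm over the flats, 32 mm over the corners and 30 mm high with bevelled ends (straight band +-6.5 mm about the middle). Origin at its centre; any side may be up. None if absent from the start.
- amber2: Loose faceted amber glass bead, 45 g: an octagonal barrel 30 mm over the flats, 32 mm over the corners and 30 mm high with bevelled ends (straight band +-6.5 mm about the middle). Origin at its centre; any side may be up. None if absent from the start.
- amber3: Loose faceted amber glass bead, 45 g: an octagonal barrel 30 mm over the flats, 32 mm over the corners and 30 mm high with bevelled ends (straight band +-6.5 mm about the middle). Origin at its centre; any side may be up. None if absent from the start.
- green1: Loose faceted green glass bead, 45 g: an octagonal barrel 30 mm over the flats, 32 mm over the corners and 30 mm high with bevelled ends (straight band +-6.5 mm about the middle). Origin at its centre; any side may be up. None if absent from the start.
- green2: Loose faceted green glass bead, 45 g: an octagonal barrel 30 mm over the flats, 32 mm over the corners and 30 mm high with bevelled ends (straight band +-6.5 mm about the middle). Origin at its centre; any side may be up. None if absent from the start.
- green3: Loose faceted green glass bead, 45 g: an octagonal barrel 30 mm over the flats, 32 mm over the corners and 30 mm high with bevelled ends (straight band +-6.5 mm about the middle). Origin at its centre; any side may be up. None if absent from the start.
- spool: Bystander: spool of copper wire, 64 mm across, 40 mm high, origin at the centre of its underside.
- jar: Bystander: glass jar with white cap, 64 mm across, 85 mm high, origin at the centre of its underside.
- pliers: Bystander: red-handled pliers, about 140 mm long and 12 mm thick, origin at the pivot, jaws along its x.

How it is judged:
By the outcome, as a careful person would: the job done as asked, in the order asked, and still so for the second after the job is handed in, with the robot touching nothing.
Of amber1, amber2, amber3, green1, green2, green3 only 4 to 6 are there at a start; the rules pass over those that are not, and their reading is None.
At some moment in a run one of amber1, amber2, amber3, green1, green2, green3 may be knocked a few centimetres aside while the robot is not near it.
Once in a run the grip may slacken for a moment while it holds something.
It also fails if it takes over 210 s, if anything falls off the work surface, if the arm or the gripper's body presses on something with over 40 N, if the wrist force passes 120 N, or if a joint passes its speed limit or range.

## Working session

There is one attempt and no reset: what is moved stays moved. The work goes in short steps, Python scripts to look and compute and a tool call to move; the robot and the scene stay as the last step left them, time stands still between calls to the robot, and variables do not carry over. Pictures are saved under pics/ and viewed, at most 15 in all, crops included, and the job is handed in when it is done.

Besides the shell and the picture viewer there is one more tool, called after "Request:" as name([rows], argument=value, ...), one row to a line, values as JSON. servo_tool: Moves the arm, as the interface text tells. Its arguments: {"type":"object","properties":{"rows":{"type":"array"},"squeeze":{"type":"number"}},"required":["rows"]}

```bash
ls; mkdir -p pics
cat > h.py <<'E'
import numpy as np,cv2
from workcell import *
from scipy.spatial.transform import Rotation as R
def T():
    o=get_obs();M=np.eye(4);M[:3,:3]=R.from_euler('xyz',o['tcp_rot'],degrees=True).as_matrix();M[:3,3]=o['ee_pos'];return M
def shot(n):
    i=camera_info(n)
    M=T()@np.array(i['hand_eye']) if n=='wrist' else np.array(i['cam_to_world'])
    p,d=camera(n)
    v,u=np.mgrid[0:480,0:640]
    P=np.stack([(u-i['cx'])/i['fx']*d,-(v-i['cy'])/i['fy']*d,-d],-1)@M[:3,:3].T+M[:3,3]
    P[d==0]=np.nan
    return p,d,P
def save(p,n): cv2.imwrite('pics/'+n,p[...,::-1])
E
python3 - <<'E'
from h import *
o=get_obs();print({k:np.round(v,3) for k,v in o.items()})
for n in('scene','side','wrist'):
    print(n,camera_info(n))
    p,d,P=shot(n);save(p,n+'0.png');np.savez('/tmp/'+n,p=p,P=P)
E
```

```text
pics
{'time': np.float64(0.0), 'q': array([6.7896e+01, 5.0130e+00, 1.0034e+01, 9.5101e+01, 1.0000e-03,
       9.0000e+01]), 'qd': array([-0.057,  0.03 , -0.038, -0.002, -0.138, -0.073]), 'joint_efforts': array([-1.0000e-03, -5.2040e+01,  4.6479e+01,  1.6000e-02,  0.0000e+00,
       -0.0000e+00]), 'ee_pos': array([0.207, 0.509, 0.253]), 'tcp_rot': array([-1.79919e+02, -1.00000e-03,  1.57896e+02]), 'wrist_force': array([-0.109,  0.427, -0.139]), 'torque': array([ 0.058, -0.008,  0.016]), 'grasp_force': np.float64(0.0), 'opening': np.float64(0.085)}
scene {'fx': 607.6200447303066, 'fy': 607.6200447303066, 'cx': 322.05216843463137, 'cy': 233.8107627392235, 'cam_to_world': array([[-0.33288499, -0.74164249,  0.5823693 ,  1.39268213],
       [ 0.94295409, -0.25852387,  0.20976892,  0.30380175],
       [-0.00501717,  0.61897644,  0.78539353,  1.19379638],
       [ 0.        ,  0.        ,  0.        ,  1.        ]])}
side {'fx': 451.2154727547872, 'fy': 451.2154727547872, 'cx': 326.79944885685364, 'cy': 242.5558768061242, 'cam_to_world': array([[-0.98913547,  0.09999463, -0.10775941,  0.45731961],
       [-0.14695635, -0.65336943,  0.74263869,  0.79666704],
       [ 0.00385318,  0.7504062 ,  0.66096573,  0.84858407],
       [ 0.        ,  0.        ,  0.        ,  1.        ]])}
wrist {'fx': 343.29445872837755, 'fy': 343.29445872837755, 'cx': 319.0157684348629, 'cy': 242.97898406115434, 'hand_eye': array([[ 9.02766348e-04,  9.51412252e-01,  3.07918677e-01,
         7.88715037e-02],
       [ 9.99998657e-01, -4.37622916e-04, -1.57965517e-03,
        -3.76932660e-04],
       [-1.36815102e-03,  3.07919690e-01, -9.51411369e-01,
        -1.20121394e-01],
       [ 0.00000000e+00,  0.00000000e+00,  0.00000000e+00,
         1.00000000e+00]])}
```

View pics/scene0.png

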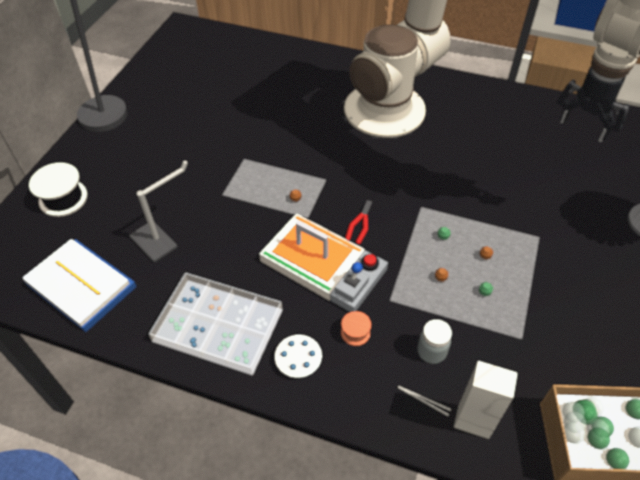

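View pics/side0.png

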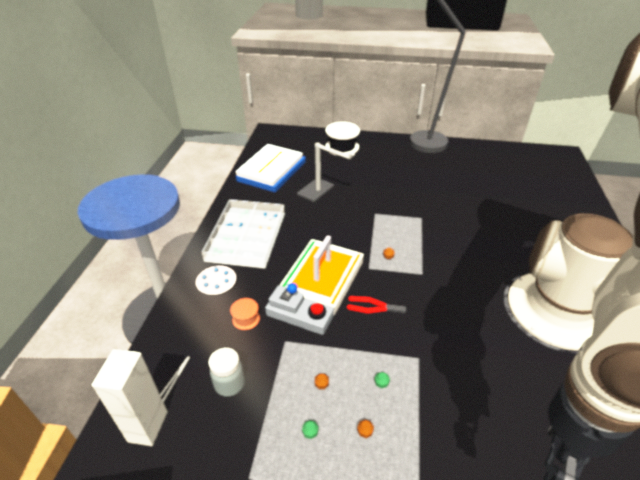

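The scene view shows five beads: greens at (444,232) and (486,288), ambers at (487,252), (441,274) and (295,195). The station is near (320,260), the hook tip at (185,165) and the pliers at (360,222). The side view agrees. Next I measure from both clouds.

```bash
cat > m.py <<'E'
from h import *
def masks(p):
    h=cv2.cvtColor(p,cv2.COLOR_RGB2HSV);H,S,V=[h[...,i].astype(int) for i in range(3)]
    return H,S,V
def meas(n,p,P):
    H,S,V=masks(p);z=P[...,2];inb=(P[...,0]>.15)&(P[...,0]<.8)&(abs(P[...,1])<.75)
    for c,m in(('amber',(H>3)&(H<16)&(S>150)&(V>70)),('green',(H>50)&(H<85)&(S>100)&(V>60))):
        m=m&inb&(z>.003)&(z<.045)
        k,L,st,ce=cv2.connectedComponentsWithStats(m.astype(np.uint8))
        for i in range(1,k):
            if 25<st[i,4]<2500:
                q=P[L==i];r=(np.nanpercentile(q,2,0)+np.nanpercentile(q,98,0))/2
                print(n,c,np.round(ce[i]),st[i,4],'mid',np.round(r,4),'ztop',np.round(np.nanpercentile(q[:,2],97),4),'span',np.round(np.nanpercentile(q,98,0)-np.nanpercentile(q,2,0),3))
def blob(n,name,m,P):
    q=P[m];q=q[~np.isnan(q[:,0])]
    if len(q)<20: print(n,name,len(q));return
    r=cv2.minAreaRect((q[:,:2]*1000).astype(np.float32))
    print(n,name,len(q),'rect mm',np.round(r[0],1),np.round(r[1],1),round(r[2],1),'med',np.round(np.median(q,0),4),'z',np.round(np.percentile(q[:,2],[3,50,97]),4))
E
python3 - <<'E'
from m import *
for n in('scene','side'):
    f=np.load(f'/tmp/{n}.npz');p,P=f['p'],f['P'];meas(n,p,P)
    H,S,V=masks(p);x,y,z=P[...,0],P[...,1],P[...,2];near=(x>.2)&(x<.8)&(abs(y)<.6)
    pb=P[(235,253)[0],320] if n=='scene' else P[270,335]
    c=P[265,315] if n=='scene' else P[275,320]
    st=near&(np.hypot(x-c[0],y-c[1])<.2)
    print(n,c)
    blob(n,'deck+ctl',st&(abs(z-.03)<.006),P)
    blob(n,'plate',st&(H>8)&(H<22)&(S>150)&(z>.02)&(z<.05),P)
    blob(n,'bar',st&(z>.085)&(z<.125),P)
    blob(n,'red',st&(z>.035)&((H<6)|(H>174))&(S>180),P)
    blob(n,'blue',st&(z>.05)&(H>95)&(H<125)&(S>150),P)
    hk=near&(z>.155)&(z<.2)&(y<0.3) if n=='scene' else near&(z>.155)&(z<.2)&(y<0)
    q=P[hk];print('hook high',len(q),np.round(np.nanmedian(q,0),3)); blob(n,'hook',hk&(np.hypot(x-np.nanmedian(q[:,0]),y-np.nanmedian(q[:,1]))<.15),P)
E
```

```text
scene amber [295. 195.] 69 mid [ 0.4286 -0.1164  0.0249] ztop 0.0335 span [0.017 0.021 0.019]
scene amber [302. 247.] 461 mid [ 0.5752 -0.03    0.0338] ztop 0.0388 span [0.064 0.115 0.01 ]
scene amber [486. 252.] 89 mid [0.4501 0.3799 0.0241] ztop 0.033 span [0.019 0.021 0.018]
scene amber [441. 274.] 95 mid [0.5468 0.2926 0.0237] ztop 0.0336 span [0.019 0.022 0.021]
scene amber [350. 337.] 79 mid [0.7635 0.1393 0.0217] ztop 0.0393 span [0.027 0.043 0.037]
scene green [444. 234.] 38 mid [0.4271 0.272  0.023 ] ztop 0.032 span [0.012 0.019 0.018]
scene green [297. 271.] 105 mid [ 0.6508 -0.028   0.0303] ztop 0.0341 span [0.043 0.165 0.008]
scene green [486. 290.] 49 mid [0.5554 0.397  0.023 ] ztop 0.0297 span [0.015 0.02  0.015]
scene [0.62411207 0.00879157 0.03176608]
scene deck+ctl 4333 rect mm [669.2  23.8] [311.7 302.8] 76.5 med [0.6075 0.0058 0.0313] z [0.0255 0.0313 0.0356]
scene plate 1955 rect mm [615.2  46.4] [333.8 166.3] 56.2 med [ 0.5965 -0.0067  0.0337] z [0.0289 0.0337 0.0388]
scene bar 397 rect mm [605.1  36.8] [190.8  27.8] 67.3 med [0.5926 0.0066 0.103 ] z [0.0876 0.10
[... 1123 characters left out ...]
0833204 0.03576556]
side deck+ctl 3254 rect mm [610.2  17.9] [290.2 352.8] 87.1 med [0.5876 0.0218 0.0323] z [0.0264 0.0323 0.0358]
side plate 148 rect mm [601.2  -6.9] [397.1  89.4] 42.0 med [0.6069 0.0059 0.0364] z [0.0223 0.0364 0.0431]
side bar 298 rect mm [606.2  37.1] [188.3  25. ] 66.5 med [0.5927 0.0205 0.103 ] z [0.0869 0.103  0.1163]
side red 113 rect mm [576.4 128.2] [26.2 23.8] 48.7 med [0.5767 0.1313 0.0519] z [0.0426 0.0519 0.0551]
side blue 64 rect mm [636.5 117.1] [14.2 16.1] 72.0 med [0.6355 0.1189 0.0963] z [0.0861 0.0963 0.1037]
hook high 169 [ 0.612 -0.369  0.173]
side hook 169 rect mm [ 608.3 -365.8] [ 17. 138.] 60.5 med [ 0.6124 -0.3689  0.1733] z [0.1592 0.1733 0.1863]
```

View pics/wrist0.png

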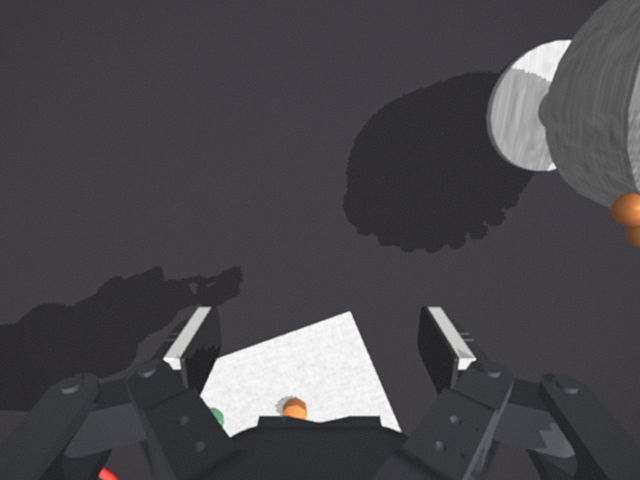

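Five beads are present: amber ×3 and green ×2. The station yaw is about -12° and the hook arm points to about (-0.88, 0.47). I'll move the wrist camera over the station.

Request:
servo_tool([
  {"offset": [-0.99,-0.46,-0.4],"yaw": 0.377,"claw": 0},
  {"offset": [-0.99,-0.46,-0.4],"yaw": 0.377,"claw": 0},
  {"offset": [-0.99,-0.46,-0.4],"yaw": 0.377,"claw": 0},
  {"offset": [-0.99,-0.46,-0.4],"yaw": 0.377,"claw": 0},
  {"offset": [-0.99,-0.46,-0.4],"yaw": 0.377,"claw": 0},
  {"offset": [-0.99,-0.46,-0.4],"yaw": 0.377,"claw": 0},
  {"offset": [-0.99,-0.46,-0.4],"yaw": 0.377,"claw": 0},
])

```text
time: 1.02
ee_pos: [0.2813, 0.4296, 0.293]
tcp_rot: [-180.0, 0.0, 89.8]
wrist_force: [-0.3, 0.3, 0.1]
opening: 0.0856
grasp_force: 0.0
```

Request:
servo_tool([
  {"offset": [-0.92,0.8,0],"yaw": 0,"claw": 0},
  {"offset": [-0.92,0.8,0],"yaw": 0,"claw": 0},
  {"offset": [-0.92,0.8,0],"yaw": 0,"claw": 0},
])

```text
time: 1.4
ee_pos: [0.3633, 0.3352, 0.2932]
tcp_rot: [180.0, 0.0, 89.8]
wrist_force: [-0.9, -0.2, 0.4]
opening: 0.0853
grasp_force: 0.0
```

Request:
servo_tool([
  {"offset": [-0.92,0.8,0],"yaw": 0,"claw": 0},
  {"offset": [-0.92,0.8,0],"yaw": 0,"claw": 0},
  {"offset": [-0.92,0.8,0],"yaw": 0,"claw": 0},
])

```text
time: 1.78
ee_pos: [0.443, 0.2439, 0.2928]
tcp_rot: [-180.0, 0.0, 89.8]
wrist_force: [0.3, -0.2, -0.3]
opening: 0.0854
grasp_force: 0.0
```

Request:
servo_tool([
  {"offset": [-0.92,0.8,0],"yaw": 0,"claw": 0},
  {"offset": [-0.92,0.8,0],"yaw": 0,"claw": 0},
  {"offset": [-0.92,0.8,0],"yaw": 0,"claw": 0},
])

```text
time: 2.15
ee_pos: [0.5228, 0.1527, 0.2923]
tcp_rot: [-179.9, 0.0, 89.9]
wrist_force: [0.2, -0.4, 0.1]
opening: 0.0852
grasp_force: 0.0
```

Request:
servo_tool([
  {"offset": [-0.92,0.8,0],"yaw": 0,"claw": 0},
  {"offset": [-0.92,0.8,0],"yaw": 0,"claw": 0},
  {"offset": [-0.92,0.8,0],"yaw": 0,"claw": 0},
  {"offset": [-0.92,0.8,0],"yaw": 0,"claw": 0},
])

```text
time: 2.65
ee_pos: [0.6011, 0.0636, 0.2931]
tcp_rot: [-180.0, -0.0, 90.1]
wrist_force: [0.1, -0.3, -0.4]
opening: 0.0854
grasp_force: 0.0
```

Run:
```python
from m import *
import workcell
print([x for x in dir(workcell) if x[0]!='_'], getattr(workcell,'tip_extent',None))
o=get_obs();print({k:np.round(o[k],3) for k in('time','q','ee_pos','tcp_rot','wrist_force','opening')})
p,d,P=shot('wrist');save(p,'w1.png');np.savez('/tmp/w1',p=p,P=P)
n='w';H,S,V=masks(p);x,y,z=P[...,0],P[...,1],P[...,2]
st=(np.hypot(x-.60,y)<.2)
blob(n,'plate',st&(H>8)&(H<22)&(S>150)&(z>.02)&(z<.05),P)
blob(n,'bar',st&(z>.1)&(z<.125)&(y<.09),P)
blob(n,'red',st&(z>.035)&((H<6)|(H>174))&(S>180),P)
blob(n,'blue',st&(z>.05)&(H>95)&(H<125)&(S>150),P)
blob(n,'white',st&(abs(z-.03)<.008),P)
hk=(z>.155)&(z<.2)&(y<-.2);blob(n,'hook',hk,P)
```

```text
['PlanningError', 'camera', 'camera_info', 'get_obs', 'job_done', 'tip_extent'] 0.022
{'time': np.float64(2.65), 'q': array([6.02500e+00, 1.40450e+01, 2.48710e+01, 1.00867e+02, 3.30000e-02,
       9.59290e+01]), 'ee_pos': array([0.601, 0.064, 0.293]), 'tcp_rot': array([-1.79955e+02, -2.80000e-02,  9.00960e+01]), 'wrist_force': array([ 0.062, -0.283, -0.437]), 'opening': np.float64(0.085)}
w plate 10493 rect mm [580.  -11.9] [186.1 122.5] 75.7 med [ 0.581  -0.0019  0.0331] z [0.0299 0.0331 0.0345]
w bar 875 rect mm [587.5 -13.6] [83.7 10.2] 76.4 med [ 0.5884 -0.0092  0.1128] z [0.1031 0.1128 0.1142]
w red 436 rect mm [578.  125.4] [27.6 26.1] 76.1 med [0.5792 0.124  0.0511] z [0.0479 0.0511 0.0528]
w blue 544 rect mm [637.1 110.7] [22.7 22.6] 1.2 med [0.6368 0.1112 0.0978] z [0.0923 0.0978 0.1012]
w white 22375 rect mm [664.7  18.2] [302.6 281.7] 75.4 med [0.5965 0.0192 0.0309] z [0.0278 0.0309 0.0344]
w hook 0
```

View pics/w1.png

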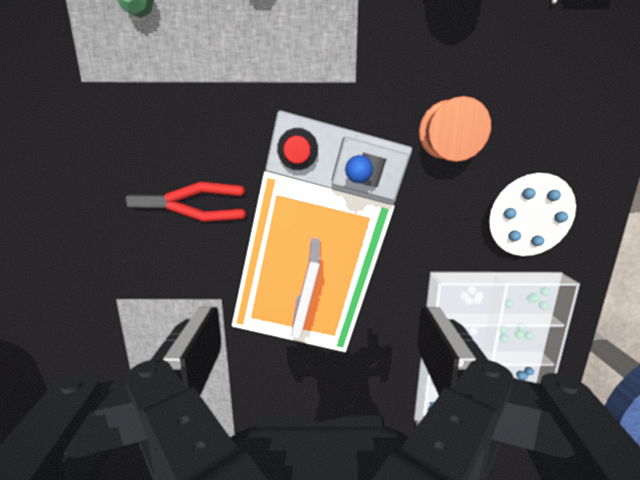

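The wrist view shows the bar from (315,245) to (300,335), red at (297,150), blue at (359,169), and clear surroundings. The bar centre is (0.5875, -0.0136), its top is at 0.114, and its yaw is -13.6°. I'll grasp it.

Request:
servo_tool([
  {"offset": [-0.78,-0.14,0.5],"yaw": 0.076,"claw": 0.4},
  {"offset": [-0.78,-0.14,0.8],"yaw": 0.076,"claw": 0.4},
  {"offset": [-0.78,-0.14,0.8],"yaw": 0.076,"claw": 0.4},
  {"offset": [-0.78,-0.14,0.8],"yaw": 0.076,"claw": 0.4},
])

```text
time: 3.2
ee_pos: [0.5878, -0.0146, 0.2152]
tcp_rot: [179.9, -0.0, 76.5]
wrist_force: [0.8, 0.6, 0.4]
opening: 0.0513
grasp_force: 0.0
```

Request:
servo_tool([
  {"offset": [0,0,0.5],"yaw": 0,"claw": 0.4},
  {"offset": [0,0,0.8],"yaw": 0,"claw": 0.4},
  {"offset": [0,0,0.93],"yaw": 0,"claw": 0.4},
  {"offset": [0,0,0.93],"yaw": 0,"claw": 0.4},
])

```text
time: 3.7
ee_pos: [0.5882, -0.0153, 0.1215]
tcp_rot: [179.9, -0.0, 76.4]
wrist_force: [1.2, 0.9, 0.2]
opening: 0.0512
grasp_force: 0.0
```

Request:
servo_tool([
  {"offset": [0,0,0],"yaw": 0,"claw": 1},
  {"offset": [0,0,0],"yaw": 0,"claw": 1},
  {"offset": [0,0,0],"yaw": 0,"claw": 1},
  {"offset": [0,0,0],"yaw": 0,"claw": 1},
  {"offset": [0,0,0],"yaw": 0,"claw": 1},
  {"offset": [0,0,0],"yaw": 0,"claw": 1},
  {"offset": [0,0,0],"yaw": 0,"claw": 1},
], squeeze=70)

```text
time: 4.58
ee_pos: [0.5877, -0.016, 0.1211]
tcp_rot: [180.0, -0.0, 76.4]
wrist_force: [-3.8, 1.0, 5.9]
opening: 0.0078
grasp_force: 73.4
```

Request:
servo_tool([
  {"offset": [0,0,-0.1],"yaw": 0,"claw": 1},
  {"offset": [0,0,-0.3],"yaw": 0,"claw": 1},
  {"offset": [0,0,-0.5],"yaw": 0,"claw": 1},
  {"offset": [0,0,-0.7],"yaw": 0,"claw": 1},
  {"offset": [0,0,-0.7],"yaw": 0,"claw": 1},
])

```text
time: 5.2
ee_pos: [0.5884, -0.0163, 0.192]
tcp_rot: [179.8, -0.0, 76.3]
wrist_force: [0.4, -0.4, -2.1]
opening: 0.0085
grasp_force: 72.4
```

Request:
servo_tool([
  {"offset": [0,0,-0.3],"yaw": 0,"claw": 1},
  {"offset": [0,0,-0.5],"yaw": 0,"claw": 1},
  {"offset": [0,0,-0.7],"yaw": 0,"claw": 1},
  {"offset": [0,0,-0.7],"yaw": 0,"claw": 1},
])

```text
time: 5.7
ee_pos: [0.5881, -0.0162, 0.2607]
tcp_rot: [179.9, -0.0, 76.3]
wrist_force: [0.1, -0.4, -1.7]
opening: 0.0079
grasp_force: 72.4
```

Run:
```python
from m import *
for n in('scene','side'):
    f=np.load(f'/tmp/{n}.npz');P=f['P'].reshape(-1,3)
    a=P[(P[:,2]>.163)&(P[:,2]<.179)&(np.hypot(P[:,0]-.61,P[:,1]+.367)<.12)]
    vx,vy,x0,y0=cv2.fitLine((a[:,:2]*1000).astype(np.float32),cv2.DIST_HUBER,0,.01,.01).ravel()
    if vx>0: vx,vy=-vx,-vy
    h=P[(np.hypot(P[:,0]-.61,P[:,1]+.367)<.12)&(P[:,2]>.16)]
    t=(h[:,0]*1000-x0)*vx+(h[:,1]*1000-y0)*vy
    print(n,np.degrees(np.arctan2(vy,vx)),x0,y0,'t',np.percentile(t,[0,2,98,100]))
    print(' tip',np.round(np.median(h[t>np.percentile(t,93)],0),4), 'top z',np.percentile(h[:,2],[50,90,99]))
    b=P[(P[:,2]>.03)&(P[:,2]<.15)&(np.hypot(P[:,0]-.66,P[:,1]+.395)<.03)]
    print(' post',len(b),np.round(np.median(b,0),4),np.round(np.percentile(b,[5,95],axis=0),3).tolist())
p,d,P=shot('side');save(p[120:330,150:450],'side1.png')
o=get_obs();print(o['ee_pos'],o['wrist_force'],o['opening'],o['q'])
H,S,V=masks(p);x,y,z=P[...,0],P[...,1],P[...,2]
```

```text
scene 152.95645 612.4458 -368.63388 t [-61.76347066 -60.5067611   70.10938958  73.22435468]
 tip [ 0.5515 -0.3379  0.1844] top z [0.17308942 0.17817067 0.18832726]
 post 209 [ 0.6642 -0.3918  0.0901] [[0.658, -0.399, 0.035], [0.668, -0.388, 0.144]]
side 152.83086 610.5317 -367.9973 t [-65.79625904 -63.46931182  68.88278759  71.96208924]
 tip [ 0.5503 -0.3381  0.1858] top z [0.17368102 0.17845728 0.18986124]
 post 152 [ 0.6612 -0.3931  0.0967] [[0.656, -0.399, 0.038], [0.668, -0.388, 0.144]]
[ 0.58781379 -0.01615774  0.25953091] [-0.18164562 -0.72178053 -1.85077711] 0.007923048156961696 [-1.57314218e+00  1.05050116e+01  1.69125287e+01  9.64198855e+01
 -3.12893144e-03  1.02073268e+02]
```

View pics/side1.png

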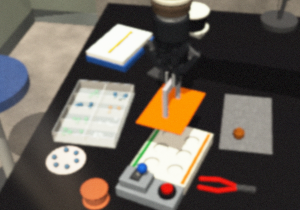

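The cover is lifted and the pockets are exposed. Carrying it to the hook approach.

Request:
servo_tool([
  {"offset": [-0.2,-0.01,0.2],"yaw": 0,"claw": 1},
  {"offset": [-0.5,-0.03,0.26],"yaw": 0,"claw": 1},
  {"offset": [-0.77,-0.04,0.26],"yaw": 0,"claw": 1},
])

```text
time: 6.12
ee_pos: [0.5646, -0.0906, 0.2316]
tcp_rot: [-179.8, 0.0, 76.4]
wrist_force: [0.7, -0.3, -1.3]
opening: 0.0078
grasp_force: 72.4
```

Request:
servo_tool([
  {"offset": [-0.3,-0.01,0],"yaw": 0,"claw": 1},
  {"offset": [-0.6,-0.03,0],"yaw": 0,"claw": 1},
  {"offset": [-0.77,-0.04,0],"yaw": 0,"claw": 1},
])

```text
time: 6.5
ee_pos: [0.5428, -0.1649, 0.2327]
tcp_rot: [-179.9, -0.0, 76.3]
wrist_force: [0.7, 0.7, -1.6]
opening: 0.0082
grasp_force: 72.4
```

Request:
servo_tool([
  {"offset": [-0.3,-0.01,0],"yaw": 0,"claw": 1},
  {"offset": [-0.6,-0.03,0],"yaw": 0,"claw": 1},
  {"offset": [-0.77,-0.04,0],"yaw": 0,"claw": 1},
])

```text
time: 6.88
ee_pos: [0.521, -0.2386, 0.2334]
tcp_rot: [-179.9, -0.0, 76.3]
wrist_force: [-0.2, 0.6, -2.9]
opening: 0.0081
grasp_force: 72.4
```

Request:
servo_tool([
  {"offset": [-0.3,-0.01,0],"yaw": 0.035,"claw": 1},
  {"offset": [-0.5,-0.03,0],"yaw": 0.075,"claw": 1},
  {"offset": [-0.7,-0.04,0],"yaw": 0.075,"claw": 1},
  {"offset": [-0.77,-0.04,0],"yaw": 0.075,"claw": 1},
  {"offset": [-0.77,-0.04,0],"yaw": 0.075,"claw": 1},
])

```text
time: 7.5
ee_pos: [0.4995, -0.3117, 0.2341]
tcp_rot: [-180.0, -0.0, 62.9]
wrist_force: [0.5, 0.2, -1.4]
opening: 0.0081
grasp_force: 72.4
```

Run:
```python
from m import *
o=get_obs();print(o['ee_pos'],o['tcp_rot'],o['opening'])
a,_,P=shot('side');b,_,Q=shot('scene')
i=np.hstack([cv2.resize(a[100:270,260:460],(400,340)),cv2.resize(b[110:280,90:290],(400,340))]);save(i,'app.png')
```

```text
[ 0.49950353 -0.31171574  0.23408233] [-1.79984756e+02 -1.49829535e-02  6.29196079e+01] 0.008074256815060183
```

View pics/app.png

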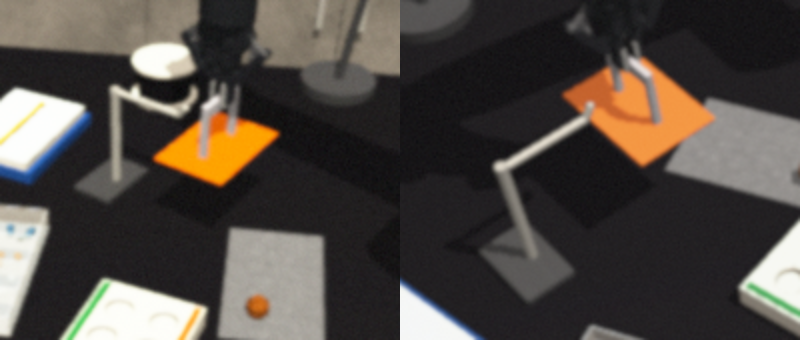

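The cover is aligned beyond the hook tip (tip at (185,110) in the left crop), with the opening facing it. Sliding it on.

Request:
servo_tool([
  {"offset": [0,0.15,0],"yaw": 0,"claw": 1},
  {"offset": [0,0.3,0],"yaw": 0,"claw": 1},
  {"offset": [0,0.5,0],"yaw": 0,"claw": 1},
  {"offset": [0,0.7,0],"yaw": 0,"claw": 1},
  {"offset": [0,0.85,0],"yaw": 0,"claw": 1},
  {"offset": [0,0.98,0],"yaw": 0,"claw": 1},
  {"offset": [0,0.98,0],"yaw": 0,"claw": 1},
])

```text
time: 8.48
ee_pos: [0.5874, -0.3558, 0.2336]
tcp_rot: [-180.0, -0.0, 62.9]
wrist_force: [-0.1, -0.1, -1.5]
opening: 0.008
grasp_force: 72.4
```

Request:
servo_tool([
  {"offset": [0,0,0.1],"yaw": 0,"claw": 1},
  {"offset": [0,0,0.2],"yaw": 0,"claw": 1},
  {"offset": [0,0,0.26],"yaw": 0,"claw": 1},
  {"offset": [0,0,0.28],"yaw": 0,"claw": 1},
  {"offset": [0,0,0.3],"yaw": 0,"claw": 1},
  {"offset": [0,0,0.3],"yaw": 0,"claw": 1},
])

```text
time: 9.22
ee_pos: [0.5866, -0.3564, 0.2044]
tcp_rot: [180.0, 0.0, 62.9]
wrist_force: [-0.0, 0.1, -1.9]
opening: 0.0079
grasp_force: 72.3
```

Run:
```python
from m import *
o=get_obs();print(o['ee_pos'],o['tcp_rot'],o['opening'],o['wrist_force'])
a,_,P=shot('side');b,_,Q=shot('scene')
i=np.hstack([cv2.resize(a[100:220,280:420],(400,340)),cv2.resize(b[100:220,100:240],(400,340))]);save(i,'hang.png')
```

```text
[ 0.58664939 -0.3564002   0.2044001 ] [1.79988733e+02 2.05237476e-03 6.28528155e+01] 0.007936954612086622 [-0.04961774  0.07299095 -1.85491249]
```

View pics/hang.png

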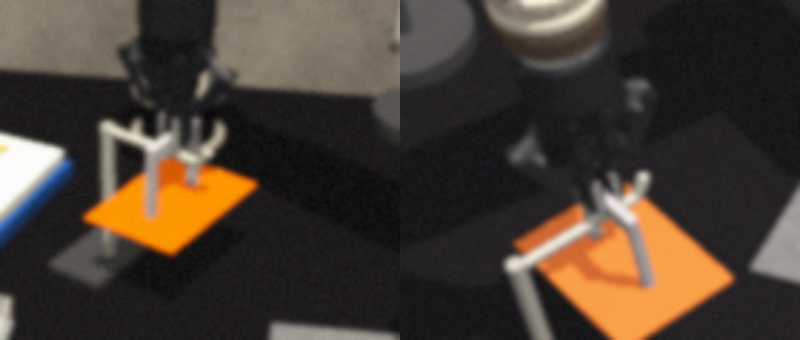

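The bar is over the arm through the opening. Lowering gently to contact.

Request:
servo_tool([
  {"offset": [0,0,0.01],"yaw": 0,"claw": 1},
  {"offset": [0,0,0.02],"yaw": 0,"claw": 1},
  {"offset": [0,0,0.02],"yaw": 0,"claw": 1},
])

```text
time: 9.7
ee_pos: [0.5866, -0.3563, 0.2022]
tcp_rot: [-180.0, 0.0, 62.9]
wrist_force: [0.8, -0.3, -1.7]
opening: 0.0081
grasp_force: 72.3
```

Request:
servo_tool([
  {"offset": [0,0,0.01],"yaw": 0,"claw": 1},
  {"offset": [0,0,0.02],"yaw": 0,"claw": 1},
  {"offset": [0,0,0.02],"yaw": 0,"claw": 1},
])

```text
time: 10.07
ee_pos: [0.5867, -0.3564, 0.2018]
tcp_rot: [179.9, 0.0, 62.9]
wrist_force: [-2.7, 0.8, 6.1]
opening: 0.008
grasp_force: 73.6
```

Request:
servo_tool([
  {"offset": [0,0,0],"yaw": 0,"claw": 0.85},
  {"offset": [0,0,0],"yaw": 0,"claw": 0.8},
  {"offset": [0,0,0],"yaw": 0,"claw": 0.75},
  {"offset": [0,0,0],"yaw": 0,"claw": 0.7},
  {"offset": [0,0,0],"yaw": 0,"claw": 0.7},
  {"offset": [0,0,0],"yaw": 0,"claw": 0.7},
])

```text
time: 10.82
ee_pos: [0.5867, -0.3564, 0.2003]
tcp_rot: [-180.0, 0.0, 62.9]
wrist_force: [0.4, 0.8, 1.0]
opening: 0.0256
grasp_force: 0.0
```

Request:
servo_tool([
  {"offset": [0,0,-0.05],"yaw": 0,"claw": 0.7},
  {"offset": [0,0,-0.2],"yaw": 0,"claw": 0.7},
  {"offset": [0,0,-0.5],"yaw": 0,"claw": 0.7},
  {"offset": [0,0,-0.8],"yaw": 0,"claw": 0.7},
  {"offset": [0,0,-0.8],"yaw": 0,"claw": 0.7},
])

```text
time: 11.45
ee_pos: [0.5872, -0.3567, 0.2834]
tcp_rot: [179.7, 0.0, 62.9]
wrist_force: [0.6, -0.0, 0.3]
opening: 0.0257
grasp_force: 0.0
```

Run:
```python
from m import *
o=get_obs();print(o['ee_pos'],o['tcp_rot'],o['opening'],o['wrist_force'])
a,_,P=shot('side');b,_,Q=shot('scene');w,_,W=shot('wrist')
meas('side',a,P);meas('scene',b,Q)
i=np.hstack([cv2.resize(a[100:300,240:440],(400,400)),cv2.resize(w,(400,400))]);save(i,'hung.png')
```

```text
[ 0.58716626 -0.35666872  0.28343362] [1.79733136e+02 1.91304207e-02 6.28555742e+01] 0.025675971041392746 [ 0.63220862 -0.03764409  0.28451443]
side amber [388. 253.] 86 mid [ 0.421  -0.1154  0.0218] ztop 0.0329 span [0.024 0.021 0.023]
side amber [244. 313.] 708 mid [0.7463 0.1471 0.0239] ztop 0.0435 span [0.057 0.057 0.04 ]
side amber [321. 381.] 160 mid [0.5403 0.296  0.0237] ztop 0.0331 span [0.024 0.022 0.02 ]
side amber [365. 428.] 207 mid [0.4428 0.3827 0.0244] ztop 0.0329 span [0.026 0.024 0.018]
side green [297. 265.] 100 mid [ 0.6508 -0.0308  0.032 ] ztop 0.0346 span [0.044 0.163 0.005]
side green [382. 379.] 162 mid [0.4178 0.2747 0.0244] ztop 0.0325 span [0.026 0.022 0.017]
side green [310. 429.] 202 mid [0.5451 0.3996 0.0247] ztop 0.0321 span [0.025 0.024 0.016]
scene amber [295. 195.] 69 mid [ 0.4263 -0.1171  0.0232] ztop 0.0325 span [0.021 0.021 0.019]
scene amber [486. 252.] 89 mid [0.4493 0.3802 0.0236] ztop 0.0324 span [0.019 0.022 0.02 ]
scene amber [441. 274.] 96 mid [0.5464 0.2929 0.0238] ztop 0.0334 span [0.02  0.022 0.02 ]
scene amber [353. 337.] 96 mid [0.7654 0.1454 0.0223] ztop 0.0404 span [0.023 0.049 0.037]
scene green [444. 234.] 42 mid [0.4274 0.2726 0.0242] ztop 0.0314 span [0.013 0.019 0.015]
scene green [297. 271.] 105 mid [ 0.6516 -0.0282  0.0311] ztop 0.0355 span [0.046 0.167 0.009]
scene green [486. 290.] 46 mid [0.5562 0.3977 0.0249] ztop 0.0325 span [0.012 0.019 0.016]
```

View pics/hung.png

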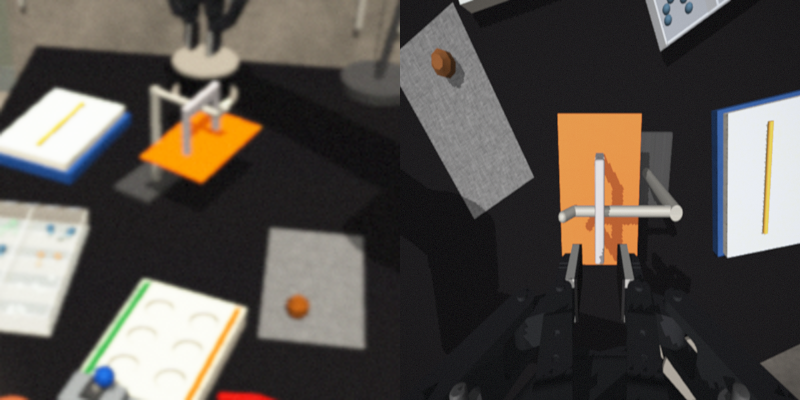

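The cover is hanging on the hook. Moving to look at the first amber bead and the pockets.

Request:
servo_tool([
  {"offset": [0.7,-0.8,0],"yaw": 0,"claw": 0.4},
  {"offset": [0.7,-0.8,0],"yaw": 0,"claw": 0.4},
  {"offset": [0.7,-0.8,0],"yaw": 0,"claw": 0.4},
])

```text
time: 11.98
ee_pos: [0.5463, -0.2551, 0.28]
tcp_rot: [-179.9, -0.0, 63.0]
wrist_force: [-0.3, 0.1, 0.6]
opening: 0.0513
grasp_force: 0.0
```

Request:
servo_tool([
  {"offset": [0.7,-0.8,0],"yaw": 0,"claw": 0.4},
  {"offset": [0.7,-0.8,0],"yaw": 0,"claw": 0.4},
  {"offset": [0.7,-0.8,0],"yaw": 0,"claw": 0.4},
])

```text
time: 12.35
ee_pos: [0.5076, -0.1573, 0.2803]
tcp_rot: [180.0, -0.0, 63.0]
wrist_force: [0.2, -0.7, -0.3]
opening: 0.0515
grasp_force: 0.0
```

Request:
servo_tool([
  {"offset": [0.7,-0.8,0],"yaw": -0.15,"claw": 0.4},
  {"offset": [0.7,-0.8,0],"yaw": -0.15,"claw": 0.4},
  {"offset": [0.7,-0.8,0],"yaw": -0.15,"claw": 0.4},
  {"offset": [0.7,-0.8,0],"yaw": -0.15,"claw": 0.4},
  {"offset": [0.7,-0.8,0],"yaw": -0.15,"claw": 0.4},
])

```text
time: 12.98
ee_pos: [0.4693, -0.0608, 0.2798]
tcp_rot: [-180.0, 0.0, 89.7]
wrist_force: [-0.5, -1.1, -0.0]
opening: 0.0515
grasp_force: 0.0
```

Run:
```python
from m import *
o=get_obs();print(o['ee_pos'],o['tcp_rot'],o['opening'],o['wrist_force'])
p,_,P=shot('wrist');save(p,'w2.png');np.savez('/tmp/w2',p=p,P=P)
meas('w',p,P)
z=P[...,2]
# pockets: points at z~.02 within the station
o2=np.array([.5904,-.0145]);a=np.radians(-13.6);ex=np.array([np.cos(a),np.sin(a)]);ey=np.array([-ex[1],ex[0]])
D=P[...,:2]-o2;sx=D@ex;sy=D@ey
for px in(-.032,.032):
  for py in(-.056,0,.056):
    m=(np.hypot(sx-px,sy-py)<.026)&(z<.024)&(z>.012)
    if m.sum()>20:
        q=np.c_[sx[m],sy[m]];c,r=cv2.minEnclosingCircle((q*1000).astype(np.float32)); print(px,py,m.sum(),np.round(c,1),round(r,1),np.median(z[m]))
```

```text
[ 0.46931312 -0.06083543  0.27976636] [-1.79953841e+02  5.33127567e-03  8.96657687e+01] 0.05151440595027117 [-0.48473271 -1.09838268 -0.01397737]
w amber [374. 137.] 1399 mid [0.5242 0.0032 0.0305] ztop 0.0319 span [0.047 0.175 0.003]
w amber [279. 256.] 494 mid [ 0.4223 -0.1194  0.0239] ztop 0.0301 span [0.026 0.026 0.013]
w green [494. 170.] 1379 mid [ 0.6522 -0.0297  0.0304] ztop 0.0318 span [0.048 0.174 0.003]
-0.032 -0.056 867 [-34.8 -55.5] 19.0 0.019323579699685955
-0.032 0 1006 [-33.6   0.8] 18.9 0.019407054196607793
-0.032 0.056 1149 [-32.6  57. ] 18.9 0.019498991931830245
0.032 -0.056 815 [ 30.1 -56.8] 18.9 0.019339723042610057
0.032 0 937 [30.9 -0.5] 18.9 0.019399135698192904
0.032 0.056 1066 [32.8 56.4] 18.8 0.01945406421133905
```

View pics/w2.png

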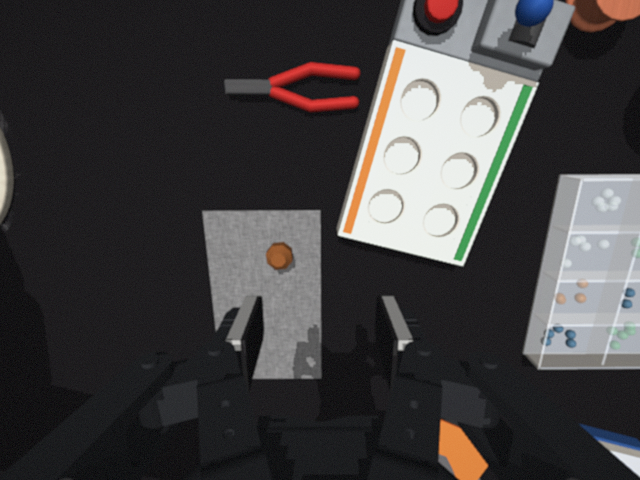

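The view is clear: amber bead at (279,256), all six pockets visible at about (386,206)–(479,116), and the cover corner hanging at lower right. The refined station yaw is -14.7° with origin (0.5892, -0.0142). Going down to a hover over the bead.

Request:
servo_tool([
  {"offset": [-0.58,-0.47,0.6],"yaw": 0,"claw": 0.4},
  {"offset": [-0.58,-0.47,0.95],"yaw": 0,"claw": 0.4},
  {"offset": [-0.58,-0.47,0.95],"yaw": 0,"claw": 0.4},
])

```text
time: 13.4
ee_pos: [0.4184, -0.1186, 0.1803]
tcp_rot: [-179.5, -0.1, 89.6]
wrist_force: [-0.3, -0.2, 1.3]
opening: 0.0509
grasp_force: 0.0
```

Request:
servo_tool([
  {"offset": [0,0,0.6],"yaw": 0,"claw": 0.4},
  {"offset": [0,0,0.95],"yaw": 0,"claw": 0.4},
  {"offset": [0,0,0.95],"yaw": 0,"claw": 0.4},
])

```text
time: 13.78
ee_pos: [0.4218, -0.1177, 0.0901]
tcp_rot: [-179.9, -0.0, 89.8]
wrist_force: [-0.2, 0.4, 0.6]
opening: 0.051
grasp_force: 0.0
```

Run:
```python
from m import *
o=get_obs();print(o['ee_pos'],o['tcp_rot'],o['opening'],o['wrist_force'])
p,_,P=shot('wrist');save(cv2.resize(p,(480,360)),'w3.png')
meas('w',p,P)
z=P[...,2];m=np.hypot(P[...,0]-.422,P[...,1]+.119)<.06;print('mat z',np.nanpercentile(z[m],[5,20,40]))
```

```text
[ 0.42183573 -0.11773097  0.09008235] [-1.79905435e+02 -3.34744918e-02  8.98071825e+01] 0.05101014287212561 [-0.20821355  0.42023203  0.59363257]
w amber [318. 274.] 2017 mid [ 0.4212 -0.1199  0.0222] ztop 0.0301 span [0.026 0.027 0.016]
mat z [-0.00043288  0.00056351  0.11695412]
```

View pics/w3.png

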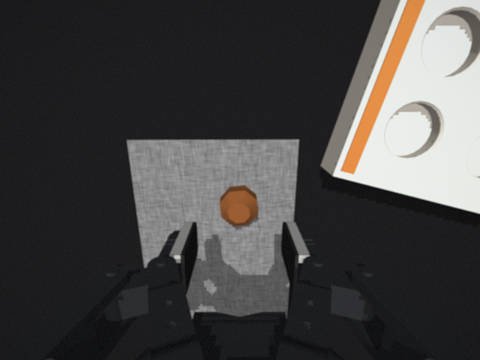

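The bead stands upright, centred between the fingers at (239,205). Grasping it and lifting.

Request:
servo_tool([
  {"offset": [-0.02,0,0.3],"yaw": 0,"claw": 0.4},
  {"offset": [-0.02,0,0.5],"yaw": 0,"claw": 0.4},
  {"offset": [-0.02,0,0.59],"yaw": 0,"claw": 0.4},
  {"offset": [-0.02,0,0.59],"yaw": 0,"claw": 0.4},
  {"offset": [-0.02,0,0.59],"yaw": 0,"claw": 0.8},
  {"offset": [-0.02,0,0.59],"yaw": 0,"claw": 0.8},
  {"offset": [-0.02,0,0.59],"yaw": 0,"claw": 0.8},
  {"offset": [-0.02,0,0.59],"yaw": 0,"claw": 0.8},
], squeeze=40)

```text
time: 14.82
ee_pos: [0.4226, -0.1201, 0.0329]
tcp_rot: [179.9, 0.0, 89.9]
wrist_force: [-1.1, 0.2, 6.9]
opening: 0.0289
grasp_force: 39.2
```

Request:
servo_tool([
  {"offset": [0,0,-0.2],"yaw": 0,"claw": 0.8},
  {"offset": [0,0,-0.6],"yaw": 0,"claw": 0.8},
  {"offset": [0,0,-0.8],"yaw": 0,"claw": 0.8},
  {"offset": [0,0,-0.8],"yaw": 0,"claw": 0.8},
])

```text
time: 15.32
ee_pos: [0.4228, -0.1202, 0.1132]
tcp_rot: [179.8, 0.1, 89.9]
wrist_force: [-0.1, -0.1, -0.7]
opening: 0.0286
grasp_force: 39.9
```

Run:
```python
from m import *
o=get_obs();print(o['ee_pos'],o['tcp_rot'],o['opening'],o['grasp_force'])
p,_,P=shot('wrist');save(cv2.resize(p,(480,360)),'w4.png')
H,S,V=masks(p);M=T();Q=(P-M[:3,3])@M[:3,:3]
m=(H>3)&(H<16)&(S>150)&(V>70)&(np.abs(Q[...,:2]).max(-1)<.03)
q=Q[m];print(m.sum(),'tool frame',np.round(np.nanpercentile(q,[2,98],axis=0),4).tolist())
```

```text
[ 0.42283034 -0.12017609  0.1132416 ] [1.79799371e+02 5.73831539e-02 8.98544526e+01] 0.02862412233972349 39.86719253472984
3840 tool frame [[-0.0107, -0.0126, 0.0014], [0.013, 0.014, 0.0196]]
```

Bead held (opening 28.6 mm). Carrying it to pocket amber1 at (0.5440, -0.0603).

Request:
servo_tool([
  {"offset": [0.3,0.61,0],"yaw": 0,"claw": 0.8},
  {"offset": [0.3,0.61,0],"yaw": 0,"claw": 0.8},
  {"offset": [0.3,0.61,0],"yaw": 0,"claw": 0.8},
])

```text
time: 15.75
ee_pos: [0.4822, -0.0897, 0.1099]
tcp_rot: [-179.9, -0.0, 89.9]
wrist_force: [0.1, -0.7, -0.9]
opening: 0.0283
grasp_force: 40.0
```

Request:
servo_tool([
  {"offset": [0.3,0.6,0],"yaw": 0,"claw": 0.8},
  {"offset": [0.3,0.6,0.2],"yaw": 0,"claw": 0.8},
  {"offset": [0.3,0.6,0.4],"yaw": 0,"claw": 0.8},
  {"offset": [0.3,0.6,0.4],"yaw": 0,"claw": 0.8},
])

```text
time: 16.25
ee_pos: [0.541, -0.0605, 0.0696]
tcp_rot: [-179.8, -0.0, 89.8]
wrist_force: [0.2, 0.2, -0.1]
opening: 0.0286
grasp_force: 40.1
```

```bash
cat > pk.py <<'E'
from m import *
o2=np.array([.5892,-.0142]);a=np.radians(-14.7);ex=np.array([np.cos(a),np.sin(a)]);ey=np.array([-ex[1],ex[0]])
PK={c+str(i+1):o2+s*.032*ex+y*ey for c,s in(('amber',-1),('green',1)) for i,y in enumerate((-.056,0,.056))}
def held(p,P,col):
    H,S,V=masks(p);M=T();Q=(P-M[:3,3])@M[:3,:3]
    c=(H>3)&(H<16)&(S>150)&(V>70) if col=='amber' else (H>50)&(H<85)&(S>100)&(V>60)
    m=c&(np.abs(Q[...,:2]).max(-1)<.03)&(Q[...,2]<.05)
    q=Q[m]
    if m.sum()>20:print('held',m.sum(),'tool frame',np.round(np.nanpercentile(q,[2,98],axis=0),4).tolist())
    else:print('not held')
def goto(name,z):
    o=get_obs();d=np.array([*PK[name],z])-o['ee_pos'] if isinstance(name,str) else np.array([*name,z])-o['ee_pos']
    print('at',np.round(o['ee_pos'],4),'yaw',round(o['tcp_rot'][2],2),'t',o['time'],'open',round(o['opening'],4),'tool offset',np.round(T()[:3,:3].T@d*10,2))
def pockets(P):
    D=P[...,:2]-o2;sx=D@ex;sy=D@ey;z=P[...,2]
    for n,c in PK.items():
        r=np.hypot(P[...,0]-c[0],P[...,1]-c[1]);m=(r<.026)&(z<.024)&(z>.012);t=(r<.012)
        if m.sum()>20:
            cc,rr=cv2.minEnclosingCircle((np.c_[sx[m],sy[m]]*1000).astype(np.float32));print(n,m.sum(),np.round(cc,1),round(rr,1),'ztop',np.nanpercentile(z[t],95))
        elif t.sum()>20: print(n,'ztop',np.nanpercentile(z[t],[50,95]))
E
python3 - <<'E'
from pk import *
goto('amber1',.054)
p,_,P=shot('wrist');save(cv2.resize(p,(480,360)),'w5.png')
held(p,P,'amber');pockets(P)
E
```

```text
at [ 0.541  -0.0605  0.0696] yaw 89.82 t 16.25 open 0.0286 tool offset [0.   0.03 0.16]
held 4024 tool frame [[-0.0093, -0.0293, 0.0042], [0.0273, 0.0123, 0.0413]]
amber1 1657 [-32.9 -57.1] 19.1 ztop 0.1361398140994411
amber2 4834 [-33.   -0.8] 19.1 ztop 0.020460851171919463
amber3 6614 [-33.   55.9] 19.2 ztop 0.02056781780246461
green1 3119 [ 31.9 -57.3] 19.0 ztop 0.02019983448491728
green2 4244 [31.7 -0.6] 19.1 ztop 0.020407376897146952
green3 5777 [32.3 56.3] 19.1 ztop 0.020634328598346928
```

View pics/w5.png

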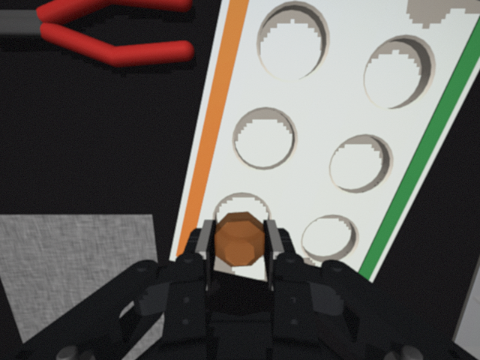

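The bead is over pocket amber1, with the pocket rim visible around (240,215). Lowering and releasing.

Request:
servo_tool([
  {"offset": [0,0.02,0.08],"yaw": 0,"claw": 0.8},
  {"offset": [0,0.02,0.16],"yaw": 0,"claw": 0.8},
  {"offset": [0,0.02,0.16],"yaw": 0,"claw": 0.8},
  {"offset": [0,0.02,0.16],"yaw": 0,"claw": 0.8},
])

```text
time: 16.8
ee_pos: [0.5449, -0.0602, 0.0554]
tcp_rot: [180.0, 0.0, 89.9]
wrist_force: [0.1, 0.1, -0.9]
opening: 0.0286
grasp_force: 40.1
```

Request:
servo_tool([
  {"offset": [0,0,0],"yaw": 0,"claw": 0.6},
  {"offset": [0,0,0],"yaw": 0,"claw": 0.55},
  {"offset": [0,0,0],"yaw": 0,"claw": 0.52},
  {"offset": [0,0,-0.1],"yaw": 0,"claw": 0.52},
  {"offset": [0,0,-0.5],"yaw": 0,"claw": 0.52},
  {"offset": [0,0,-1.0],"yaw": 0,"claw": 0.52},
  {"offset": [0,0,-1.0],"yaw": 0,"claw": 0.52},
])

```text
time: 17.68
ee_pos: [0.5468, -0.0604, 0.1604]
tcp_rot: [179.6, 0.0, 89.9]
wrist_force: [0.2, 0.4, -0.5]
opening: 0.0407
grasp_force: 0.0
```

```bash
sed -i 's/.5892,-.0142/.5886,-.0145/' pk.py
python3 - <<'E'
from pk import *
p,_,P=shot('wrist');save(cv2.resize(p,(480,360)),'w6.png')
meas('w',p,P);pockets(P)
b,_,Q=shot('scene');meas('scene',b,Q);a,_,Q=shot('side');meas('side',a,Q)
goto((.47,.19),.2)
E
```

```text
w amber [313. 237.] 401 mid [ 0.5452 -0.0598  0.0406] ztop 0.0449 span [0.027 0.026 0.009]
amber1 453 [-32.3 -56.2] 19.0 ztop 0.22725320352979644
amber2 2119 [-32.4   0. ] 19.1 ztop 0.020588124770012983
amber3 2591 [-32.6  56.3] 19.1 ztop 0.020694084379625693
green1 1583 [ 32.3 -56.4] 19.0 ztop 0.2008362139139687
green2 1938 [32.2  0.1] 19.0 ztop 0.02050008105257631
green3 2359 [32.1 56.6] 19.0 ztop 0.020686086483119395
scene amber [329. 234.] 73 mid [0.5237 0.005  0.0305] ztop 0.0344 span [0.043 0.162 0.009]
scene amber [300. 233.] 34 mid [ 0.5515 -0.0581  0.0394] ztop 0.0445 span [0.018 0.022 0.01 ]
scene amber [486. 252.] 88 mid [0.4489 0.38   0.0228] ztop 0.034 span [0.02  0.022 0.023]
scene amber [441. 274.] 97 mid [0.5469 0.2929 0.0242] ztop 0.0336 span [0.018 0.022 0.019]
scene amber [353. 337.] 161 mid [0.7614 0.1475 0.0223] ztop 0.0408 span [0.031 0.056 0.038]
scene green [444. 234.] 44 mid [0.4269 0.2716 0.0234] ztop 0.0304 span [0.013 0.021 0.014]
scene green [297. 271.] 106 mid [ 0.6511 -0.0275  0.0305] ztop 0.0348 span [0.044 0.167 0.009]
scene green [485. 290.] 56 mid [0.5567 0.3971 0.0235] ztop 0.031 span [0.013 0.02  0.017]
side amber [341. 260.] 28 mid [ 0.5437 -0.0494  0.0387] ztop 0.0447 span [0.02  0.009 0.012]
side amber [244. 313.] 713 mid [0.746  0.1476 0.0236] ztop 0.0433 span [0.058 0.057 0.04 ]
side amber [321. 381.] 164 mid [0.5402 0.2958 0.0238] ztop 0.0328 span [0.025 0.023 0.019]
side amber [365. 428.] 209 mid [0.4428 0.3822 0.0244] ztop 0.0329 span [0.026 0.025 0.018]
side green [297. 265.] 102 mid [ 0.6515 -0.0303  0.0316] ztop 0.0348 span [0.044 0.163 0.007]
side green [382. 379.] 161 mid [0.4177 0.2747 0.0236] ztop 0.0321 span [0.026 0.022 0.017]
side green [310. 429.] 202 mid [0.5452 0.3998 0.0246] ztop 0.0325 span [0.025 0.025 0.017]
at [ 0.5447 -0.0602  0.1549] yaw 89.85 t 17.825 open 0.0409 tool offset [ 2.5  -0.75 -0.45]
```

Amber1 is in its pocket. Moving to view the right mat.

Request:
servo_tool([
  {"offset": [0.3,-0.1,-0.5],"yaw": 0,"claw": 0.4},
  {"offset": [0.92,-0.12,-0.6],"yaw": 0,"claw": 0.4},
  {"offset": [0.92,-0.12,-0.6],"yaw": 0,"claw": 0.4},
])

```text
time: 18.2
ee_pos: [0.5328, 0.0349, 0.2152]
tcp_rot: [-180.0, -0.0, 90.1]
wrist_force: [0.2, -0.5, -0.2]
opening: 0.051
grasp_force: 0.0
```

Request:
servo_tool([
  {"offset": [0.92,-0.12,-0.3],"yaw": 0,"claw": 0.4},
  {"offset": [0.92,-0.12,-0.6],"yaw": 0,"claw": 0.4},
])

```text
time: 18.45
ee_pos: [0.5202, 0.1248, 0.2729]
tcp_rot: [-179.7, 0.1, 89.9]
wrist_force: [0.5, 0.3, 0.1]
opening: 0.051
grasp_force: 0.0
```

Request:
servo_tool([
  {"offset": [0.92,-0.12,-0.25],"yaw": 0,"claw": 0.4},
  {"offset": [0.92,-0.12,-0.25],"yaw": 0,"claw": 0.4},
])

```text
time: 18.7
ee_pos: [0.5093, 0.2176, 0.2998]
tcp_rot: [-179.9, 0.0, 89.9]
wrist_force: [0.0, 0.4, -0.1]
opening: 0.0512
grasp_force: 0.0
```

Request:
servo_tool([
  {"offset": [0.92,-0.12,0],"yaw": 0,"claw": 0.4},
  {"offset": [0.92,-0.12,0],"yaw": 0,"claw": 0.4},
])

```text
time: 18.95
ee_pos: [0.4973, 0.3098, 0.2983]
tcp_rot: [-179.9, 0.1, 89.9]
wrist_force: [-0.2, -0.5, 0.4]
opening: 0.0512
grasp_force: 0.0
```

Request:
servo_tool([
  {"offset": [0.92,-0.12,0],"yaw": 0,"claw": 0.4},
  {"offset": [0.92,-0.12,0],"yaw": 0,"claw": 0.4},
  {"offset": [0.92,-0.12,0],"yaw": 0,"claw": 0.4},
  {"offset": [0.92,-0.12,0],"yaw": 0,"claw": 0.4},
])

```text
time: 19.45
ee_pos: [0.4864, 0.399, 0.2992]
tcp_rot: [-179.9, 0.1, 89.8]
wrist_force: [0.0, -0.7, 1.0]
opening: 0.0514
grasp_force: 0.0
```

```bash
sed -i 's/(z<.045)/(z<.06)/' m.py
python3 - <<'E'
from pk import *
p,_,P=shot('wrist');save(p,'w7.png');meas('w',p,P);goto((.543,.2945),.1)
E
```

```text
w amber [283. 218.] 457 mid [0.4436 0.3806 0.0256] ztop 0.03 span [0.026 0.026 0.009]
w amber [362. 284.] 407 mid [0.54   0.2941 0.0232] ztop 0.03 span [0.025 0.025 0.014]
w green [368. 203.] 190 mid [0.5445 0.3982 0.0251] ztop 0.0301 span [0.025 0.019 0.01 ]
w green [269. 299.] 157 mid [0.4208 0.2733 0.025 ] ztop 0.0297 span [0.02  0.024 0.01 ]
at [0.4865 0.3987 0.2998] yaw 89.79 t 19.5 open 0.0515 tool offset [-1.04  0.57  2.  ]
```

View pics/w7.png

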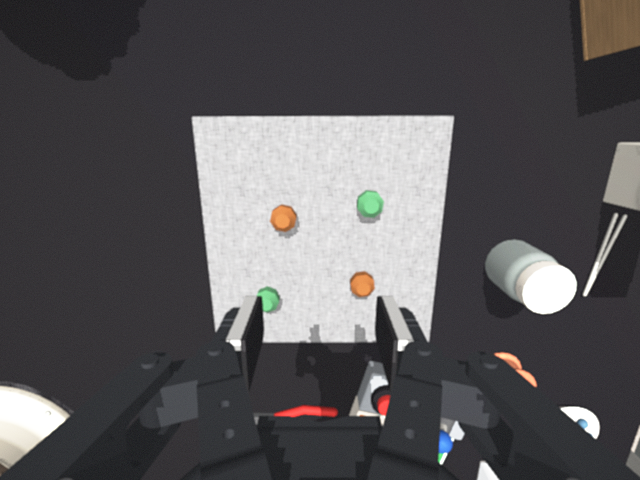

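Four beads remain, all upright: ambers at (283,218) and (362,284), greens at (370,203) and (268,299). Grasping the amber at (0.540, 0.294).

Request:
servo_tool([
  {"offset": [-0.3,0.15,0.4],"yaw": 0,"claw": 0.4},
  {"offset": [-0.55,0.27,0.9],"yaw": 0,"claw": 0.4},
  {"offset": [-0.55,0.27,0.9],"yaw": 0,"claw": 0.4},
])

```text
time: 19.88
ee_pos: [0.512, 0.3409, 0.2056]
tcp_rot: [-179.6, 0.3, 89.6]
wrist_force: [0.2, 0.3, 1.0]
opening: 0.0515
grasp_force: 0.0
```

Request:
servo_tool([
  {"offset": [-0.5,0.27,0.4],"yaw": 0,"claw": 0.4},
  {"offset": [-0.5,0.27,0.9],"yaw": 0,"claw": 0.4},
  {"offset": [-0.5,0.27,0.9],"yaw": 0,"claw": 0.4},
])

```text
time: 20.25
ee_pos: [0.5388, 0.2934, 0.1185]
tcp_rot: [-179.8, 0.1, 89.8]
wrist_force: [0.2, 0.1, 0.7]
opening: 0.0513
grasp_force: 0.0
```

Run:
```python
from pk import *
p,_,P=shot('wrist');meas('w',p,P);goto((.540,.294),.0315)
```

```text
w amber [161. 120.] 2134 mid [0.4448 0.3786 0.0236] ztop 0.0303 span [0.026 0.026 0.014]
w amber [322. 255.] 1548 mid [0.5408 0.2931 0.023 ] ztop 0.0301 span [0.026 0.027 0.014]
w green [330.  69.] 216 mid [0.544  0.4054 0.0254] ztop 0.029 span [0.022 0.009 0.008]
w green [330.  95.] 723 mid [0.546  0.3911 0.026 ] ztop 0.0305 span [0.026 0.015 0.009]
w green [150. 284.] 793 mid [0.4203 0.2723 0.0253] ztop 0.0299 span [0.024 0.023 0.01 ]
at [0.5397 0.2947 0.1215] yaw 89.81 t 20.3 open 0.0513 tool offset [-0.01  0.    0.9 ]
```

Request:
servo_tool([
  {"offset": [-0.01,0,0.4],"yaw": 0,"claw": 0.4},
  {"offset": [-0.01,0,0.8],"yaw": 0,"claw": 0.4},
  {"offset": [-0.01,0,0.9],"yaw": 0,"claw": 0.4},
  {"offset": [-0.01,0,0.9],"yaw": 0,"claw": 0.4},
  {"offset": [-0.01,0,0.9],"yaw": 0,"claw": 0.8},
  {"offset": [-0.01,0,0.9],"yaw": 0,"claw": 0.8},
  {"offset": [-0.01,0,0.9],"yaw": 0,"claw": 0.8},
  {"offset": [-0.01,0,0.9],"yaw": 0,"claw": 0.8},
  {"offset": [-0.01,0,0.9],"yaw": 0,"claw": 0.8},
], squeeze=40)

```text
time: 21.42
ee_pos: [0.541, 0.2947, 0.0333]
tcp_rot: [179.8, -0.1, 89.9]
wrist_force: [-1.4, 0.5, 7.1]
opening: 0.0289
grasp_force: 39.1
```

Request:
servo_tool([
  {"offset": [0,0,-0.2],"yaw": 0,"claw": 0.8},
  {"offset": [0,0,-0.6],"yaw": 0,"claw": 0.8},
  {"offset": [0,0,-1.0],"yaw": 0,"claw": 0.8},
  {"offset": [0,0,-1.0],"yaw": 0,"claw": 0.8},
])

```text
time: 21.92
ee_pos: [0.5415, 0.2947, 0.1362]
tcp_rot: [179.6, -0.2, 89.9]
wrist_force: [-0.2, -0.2, -0.8]
opening: 0.0288
grasp_force: 39.7
```

Request:
servo_tool([
  {"offset": [-0.5,0.03,0],"yaw": 0,"claw": 0.8},
  {"offset": [-1.0,0.06,0],"yaw": 0,"claw": 0.8},
  {"offset": [-1.0,0.06,0],"yaw": 0,"claw": 0.8},
])

```text
time: 22.3
ee_pos: [0.5457, 0.1911, 0.131]
tcp_rot: [180.0, 0.0, 89.7]
wrist_force: [-0.1, 1.0, -0.3]
opening: 0.0286
grasp_force: 39.7
```

Request:
servo_tool([
  {"offset": [-0.5,0.03,0],"yaw": 0,"claw": 0.8},
  {"offset": [-1.0,0.06,0],"yaw": 0,"claw": 0.8},
  {"offset": [-1.0,0.06,0],"yaw": 0,"claw": 0.8},
])

```text
time: 22.68
ee_pos: [0.5514, 0.0917, 0.1307]
tcp_rot: [180.0, 0.0, 89.7]
wrist_force: [0.1, 0.6, -0.0]
opening: 0.0291
grasp_force: 39.7
```

Request:
servo_tool([
  {"offset": [-0.5,0.03,0],"yaw": 0,"claw": 0.8},
  {"offset": [-1.0,0.06,0],"yaw": 0,"claw": 0.8},
  {"offset": [-1.0,0.06,0.3],"yaw": 0,"claw": 0.8},
  {"offset": [-1.0,0.06,0.4],"yaw": 0,"claw": 0.8},
  {"offset": [-1.0,0.06,0.4],"yaw": 0,"claw": 0.8},
])

```text
time: 23.3
ee_pos: [0.5567, -0.0051, 0.0899]
tcp_rot: [-179.9, -0.0, 89.9]
wrist_force: [-0.1, -0.2, -0.3]
opening: 0.0287
grasp_force: 39.7
```

Run:
```python
from pk import *
p,_,P=shot('wrist');held(p,P,'amber');pockets(P);goto('amber2',.0545)
```

```text
held 3521 tool frame [[-0.012, -0.0146, 0.0036], [0.0111, 0.013, 0.0208]]
amber1 ztop [0.04866978 0.05001654]
amber2 2205 [-32.4  -0.7] 19.0 ztop 0.15358483588628719
amber3 3869 [-32.4  55.7] 19.2 ztop 0.020513713091101532
green2 2606 [32.6 -1. ] 18.9 ztop 0.02027884080934276
green3 3428 [32.  55.9] 19.1 ztop 0.02051021904252543
at [ 0.5571 -0.0052  0.0907] yaw 89.94 t 23.35 open 0.0288 tool offset [-0.01  0.01  0.36]
```

Request:
servo_tool([
  {"offset": [-0.01,0.01,0.2],"yaw": 0,"claw": 0.8},
  {"offset": [-0.01,0.01,0.36],"yaw": 0,"claw": 0.8},
  {"offset": [-0.01,0.01,0.36],"yaw": 0,"claw": 0.8},
  {"offset": [-0.01,0.01,0.36],"yaw": 0,"claw": 0.8},
])

```text
time: 23.85
ee_pos: [0.5579, -0.0066, 0.0544]
tcp_rot: [-180.0, -0.0, 89.9]
wrist_force: [0.7, 2.6, -2.2]
opening: 0.0286
grasp_force: 39.6
```

Request:
servo_tool([
  {"offset": [0,0,0],"yaw": 0,"claw": 0.6},
  {"offset": [0,0,0],"yaw": 0,"claw": 0.55},
  {"offset": [0,0,0],"yaw": 0,"claw": 0.52},
  {"offset": [0,0,-0.1],"yaw": 0,"claw": 0.52},
  {"offset": [0,0,-0.5],"yaw": 0,"claw": 0.52},
  {"offset": [0,0,-1.0],"yaw": 0,"claw": 0.52},
  {"offset": [0,0,-1.0],"yaw": 0,"claw": 0.52},
])

```text
time: 24.72
ee_pos: [0.5599, -0.0073, 0.1594]
tcp_rot: [179.6, 0.0, 89.8]
wrist_force: [0.4, 0.9, -1.7]
opening: 0.0407
grasp_force: 0.0
```

Request:
servo_tool([
  {"offset": [0.96,-0.28,0],"yaw": 0,"claw": 0.4},
  {"offset": [0.96,-0.28,0],"yaw": 0,"claw": 0.4},
])

```text
time: 24.98
ee_pos: [0.5295, 0.0902, 0.154]
tcp_rot: [-180.0, -0.0, 89.8]
wrist_force: [0.4, -1.0, -0.4]
opening: 0.0515
grasp_force: 0.0
```

Request:
servo_tool([
  {"offset": [0.96,-0.28,0],"yaw": 0,"claw": 0.4},
  {"offset": [0.96,-0.28,0],"yaw": 0,"claw": 0.4},
])

```text
time: 25.22
ee_pos: [0.5014, 0.1869, 0.154]
tcp_rot: [-180.0, -0.0, 89.9]
wrist_force: [-0.0, -0.2, 0.4]
opening: 0.051
grasp_force: 0.0
```

Request:
servo_tool([
  {"offset": [0.96,-0.28,0],"yaw": 0,"claw": 0.4},
  {"offset": [0.96,-0.28,0],"yaw": 0,"claw": 0.4},
])

```text
time: 25.48
ee_pos: [0.4736, 0.2831, 0.1539]
tcp_rot: [-180.0, 0.0, 89.9]
wrist_force: [0.4, 0.3, 0.1]
opening: 0.0515
grasp_force: 0.0
```

Request:
servo_tool([
  {"offset": [0.96,-0.28,0],"yaw": 0,"claw": 0.4},
  {"offset": [0.96,-0.28,0.2],"yaw": 0,"claw": 0.4},
  {"offset": [0.96,-0.28,0.3],"yaw": 0,"claw": 0.4},
  {"offset": [0.96,-0.28,0.3],"yaw": 0,"claw": 0.4},
])

```text
time: 25.98
ee_pos: [0.4465, 0.3764, 0.1231]
tcp_rot: [-179.9, 0.1, 89.9]
wrist_force: [0.0, -0.5, -0.3]
opening: 0.0511
grasp_force: 0.0
```

Run:
```python
from pk import *
p,_,P=shot('wrist');meas('w',p,P);goto((.4445,.380),.0315)
b,_,Q=shot('scene');meas('scene',b,Q)
```

```text
w amber [314. 247.] 1505 mid [0.443  0.3808 0.0233] ztop 0.03 span [0.026 0.027 0.014]
w green [466. 223.] 1315 mid [0.543  0.3976 0.0244] ztop 0.0302 span [0.022 0.026 0.012]
w green [282. 378.] 1065 mid [0.4177 0.2745 0.0213] ztop 0.0299 span [0.026 0.022 0.017]
at [0.447  0.3763 0.124 ] yaw 89.82 t 26.025 open 0.0511 tool offset [ 0.04 -0.02  0.93]
scene amber [330. 234.] 103 mid [0.524  0.0049 0.0313] ztop 0.0349 span [0.042 0.158 0.009]
scene amber [299. 231.] 74 mid [ 0.551  -0.0581  0.0458] ztop 0.0544 span [0.018 0.021 0.018]
scene amber [318. 241.] 77 mid [ 0.5637 -0.0055  0.045 ] ztop 0.0528 span [0.017 0.022 0.017]
scene amber [486. 252.] 89 mid [0.4492 0.3802 0.0234] ztop 0.0319 span [0.018 0.022 0.018]
scene amber [353. 334.] 242 mid [0.7514 0.1469 0.0232] ztop 0.0427 span [0.049 0.059 0.04 ]
scene green [444. 234.] 56 mid [0.4264 0.2721 0.0235] ztop 0.0315 span [0.014 0.021 0.016]
scene green [297. 271.] 108 mid [ 0.6521 -0.0288  0.0306] ztop 0.0351 span [0.045 0.168 0.009]
scene green [485. 290.] 59 mid [0.5571 0.3971 0.0247] ztop 0.032 span [0.012 0.02  0.016]
```

Request:
servo_tool([
  {"offset": [0.04,-0.03,0.4],"yaw": 0,"claw": 0.4},
  {"offset": [0.04,-0.03,0.8],"yaw": 0,"claw": 0.4},
  {"offset": [0.04,-0.03,0.93],"yaw": 0,"claw": 0.4},
  {"offset": [0.04,-0.03,0.93],"yaw": 0,"claw": 0.4},
  {"offset": [0.04,-0.03,0.93],"yaw": 0,"claw": 0.8},
  {"offset": [0.04,-0.03,0.93],"yaw": 0,"claw": 0.8},
  {"offset": [0.04,-0.03,0.93],"yaw": 0,"claw": 0.8},
  {"offset": [0.04,-0.03,0.93],"yaw": 0,"claw": 0.8},
  {"offset": [0.04,-0.03,0.93],"yaw": 0,"claw": 0.8},
], squeeze=40)

```text
time: 27.2
ee_pos: [0.445, 0.3817, 0.0336]
tcp_rot: [179.8, -0.1, 89.8]
wrist_force: [-0.5, -0.4, 6.2]
opening: 0.0293
grasp_force: 39.3
```

Request:
servo_tool([
  {"offset": [0,0,-0.2],"yaw": 0,"claw": 0.8},
  {"offset": [0,0,-0.6],"yaw": 0,"claw": 0.8},
  {"offset": [0,0,-1.0],"yaw": 0,"claw": 0.8},
  {"offset": [0,0,-1.0],"yaw": 0,"claw": 0.8},
])

```text
time: 27.7
ee_pos: [0.4455, 0.3824, 0.1362]
tcp_rot: [179.7, -0.3, 89.9]
wrist_force: [-0.3, -0.2, -1.0]
opening: 0.0294
grasp_force: 39.6
```

Request:
servo_tool([
  {"offset": [-0.4,0.16,0],"yaw": 0,"claw": 0.8},
  {"offset": [-0.83,0.32,0],"yaw": 0,"claw": 0.8},
  {"offset": [-0.83,0.32,0],"yaw": 0,"claw": 0.8},
])

```text
time: 28.08
ee_pos: [0.4766, 0.2957, 0.1312]
tcp_rot: [180.0, 0.0, 89.7]
wrist_force: [-0.3, -0.2, 0.1]
opening: 0.0295
grasp_force: 39.6
```

Request:
servo_tool([
  {"offset": [-0.4,0.16,0],"yaw": 0,"claw": 0.8},
  {"offset": [-0.83,0.32,0],"yaw": 0,"claw": 0.8},
  {"offset": [-0.83,0.32,0],"yaw": 0,"claw": 0.8},
])

```text
time: 28.45
ee_pos: [0.5082, 0.2132, 0.1312]
tcp_rot: [180.0, 0.0, 89.7]
wrist_force: [-0.2, -0.2, -0.7]
opening: 0.0292
grasp_force: 39.6
```

Request:
servo_tool([
  {"offset": [-0.4,0.16,0],"yaw": 0,"claw": 0.8},
  {"offset": [-0.83,0.32,0],"yaw": 0,"claw": 0.8},
  {"offset": [-0.83,0.32,0],"yaw": 0,"claw": 0.8},
])

```text
time: 28.82
ee_pos: [0.5399, 0.1308, 0.1311]
tcp_rot: [180.0, -0.0, 89.7]
wrist_force: [-0.8, -0.4, -1.6]
opening: 0.0292
grasp_force: 39.7
```

Request:
servo_tool([
  {"offset": [-0.4,0.16,0],"yaw": 0,"claw": 0.8},
  {"offset": [-0.83,0.32,0],"yaw": 0,"claw": 0.8},
  {"offset": [-0.83,0.32,0.3],"yaw": 0,"claw": 0.8},
  {"offset": [-0.83,0.32,0.4],"yaw": 0,"claw": 0.8},
  {"offset": [-0.83,0.32,0.4],"yaw": 0,"claw": 0.8},
])

```text
time: 29.45
ee_pos: [0.5705, 0.05, 0.0907]
tcp_rot: [-179.9, -0.0, 89.9]
wrist_force: [0.1, -0.1, -0.2]
opening: 0.0293
grasp_force: 39.7
```

Run:
```python
from pk import *
p,_,P=shot('wrist');held(p,P,'amber');pockets(P);goto('amber3',.0545)
```

```text
held 3469 tool frame [[-0.0113, -0.0148, 0.0035], [0.0121, 0.0129, 0.0186]]
amber1 157 [-27.  -50.4] 11.9 ztop 0.022802153132163976
amber2 46 [-27.5   0.7] 14.8 ztop 0.04995266937418883
amber3 2002 [-32.4  55.4] 19.1 ztop 0.08721536619809461
green3 2596 [32.3 55.2] 19.0 ztop 0.020323815063856335
at [0.571  0.05   0.0917] yaw 89.94 t 29.5 open 0.0292 tool offset [-0.02  0.01  0.37]
```

Request:
servo_tool([
  {"offset": [-0.02,0.01,0.2],"yaw": 0,"claw": 0.8},
  {"offset": [-0.02,0.01,0.37],"yaw": 0,"claw": 0.8},
  {"offset": [-0.02,0.01,0.37],"yaw": 0,"claw": 0.8},
  {"offset": [-0.02,0.01,0.37],"yaw": 0,"claw": 0.8},
])

```text
time: 30.0
ee_pos: [0.5722, 0.0471, 0.0545]
tcp_rot: [180.0, -0.0, 89.9]
wrist_force: [0.6, 0.2, -0.6]
opening: 0.029
grasp_force: 40.8
```

Request:
servo_tool([
  {"offset": [0,0,0],"yaw": 0,"claw": 0.6},
  {"offset": [0,0,0],"yaw": 0,"claw": 0.55},
  {"offset": [0,0,0],"yaw": 0,"claw": 0.52},
  {"offset": [0,0,-0.1],"yaw": 0,"claw": 0.52},
  {"offset": [0,0,-0.5],"yaw": 0,"claw": 0.52},
  {"offset": [0,0,-1.0],"yaw": 0,"claw": 0.52},
  {"offset": [0,0,-1.0],"yaw": 0,"claw": 0.52},
])

```text
time: 30.88
ee_pos: [0.5741, 0.0469, 0.1596]
tcp_rot: [179.6, -0.0, 89.8]
wrist_force: [0.2, 1.1, -0.1]
opening: 0.0405
grasp_force: 0.0
```

Run:
```python
from pk import *
b,_,Q=shot('scene');meas('scene',b,Q)
p,_,P=shot('wrist');meas('w',p,P);pockets(P);goto((.419,.274),.12)
```

```text
scene amber [329. 234.] 70 mid [0.524  0.0044 0.0311] ztop 0.0349 span [0.043 0.162 0.008]
scene amber [299. 231.] 79 mid [ 0.5505 -0.0578  0.0441] ztop 0.0514 span [0.018 0.021 0.016]
scene amber [318. 241.] 75 mid [ 0.5638 -0.0058  0.0443] ztop 0.0535 span [0.018 0.022 0.019]
scene amber [338. 251.] 79 mid [0.5779 0.0491 0.0453] ztop 0.053 span [0.019 0.021 0.016]
scene amber [352. 335.] 178 mid [0.7539 0.1465 0.0228] ztop 0.041 span [0.046 0.057 0.039]
scene green [444. 234.] 45 mid [0.4267 0.2721 0.0246] ztop 0.0323 span [0.013 0.02  0.017]
scene green [297. 271.] 102 mid [ 0.6519 -0.0281  0.0307] ztop 0.0354 span [0.043 0.167 0.01 ]
scene green [485. 290.] 53 mid [0.5559 0.3974 0.0218] ztop 0.0289 span [0.012 0.02  0.014]
w amber [269. 238.] 1357 mid [0.5349 0.0455 0.0303] ztop 0.0315 span [0.028 0.092 0.003]
w amber [317. 247.] 1266 mid [0.5724 0.0473 0.0455] ztop 0.0507 span [0.026 0.026 0.011]
w amber [299. 312.] 1160 mid [ 0.5584 -0.0058  0.042 ] ztop 0.05 span [0.026 0.024 0.016]
w amber [285. 368.] 1056 mid [ 0.5461 -0.057   0.041 ] ztop 0.0499 span [0.026 0.021 0.018]
w green [434. 279.] 1280 mid [0.6635 0.0129 0.0303] ztop 0.0315 span [0.027 0.092 0.003]
amber1 176 [-28.5 -53.1] 16.2 ztop 0.04984429015273797
amber2 438 [-32.2  -1.1] 19.0 ztop 0.04992664437310061
amber3 524 [-32.2  55.5] 19.0 ztop 0.2241385452401816
green1 1029 [ 32.3 -59.1] 18.0 ztop 0.020139413607897796
green2 304 [31.5 -1.4] 17.8 ztop 0.020209840205998503
green3 1619 [32.  55.8] 19.0 ztop 0.19656018563701036
at [0.5725 0.0468 0.1552] yaw 89.85 t 30.975 open 0.0411 tool offset [ 2.27 -1.54  0.35]
```

All three ambers are seated with tops at 0.050. On to the green at (0.419, 0.274).

Request:
servo_tool([
  {"offset": [0.4,-0.3,0],"yaw": 0,"claw": 0.4},
  {"offset": [0.76,-0.51,0],"yaw": 0,"claw": 0.4},
  {"offset": [0.76,-0.51,0],"yaw": 0,"claw": 0.4},
])

```text
time: 31.35
ee_pos: [0.5197, 0.1245, 0.1533]
tcp_rot: [-179.9, 0.0, 90.0]
wrist_force: [0.5, -0.7, 0.4]
opening: 0.0515
grasp_force: 0.0
```

Request:
servo_tool([
  {"offset": [0.4,-0.3,0],"yaw": 0,"claw": 0.4},
  {"offset": [0.76,-0.51,0],"yaw": 0,"claw": 0.4},
])

```text
time: 31.6
ee_pos: [0.4697, 0.1991, 0.1533]
tcp_rot: [-179.9, 0.0, 89.8]
wrist_force: [1.6, 0.0, 0.1]
opening: 0.0513
grasp_force: 0.0
```

Request:
servo_tool([
  {"offset": [0.76,-0.51,0],"yaw": 0,"claw": 0.4},
  {"offset": [0.76,-0.51,0.2],"yaw": 0,"claw": 0.4},
  {"offset": [0.76,-0.51,0.33],"yaw": 0,"claw": 0.4},
  {"offset": [0.76,-0.51,0.33],"yaw": 0,"claw": 0.4},
])

```text
time: 32.1
ee_pos: [0.4196, 0.2741, 0.1198]
tcp_rot: [-179.9, 0.1, 89.8]
wrist_force: [0.7, 0.6, 0.2]
opening: 0.0512
grasp_force: 0.0
```

Run:
```python
from pk import *
p,_,P=shot('wrist');meas('w',p,P);goto((.419,.274),.0315)
```

```text
w amber [474. 473.] 145 mid [0.5457 0.0867 0.03  ] ztop 0.031 span [0.01  0.015 0.002]
w green [551.  25.] 79 mid [0.546  0.4074 0.0255] ztop 0.0291 span [0.012 0.005 0.007]
w green [528.  52.] 608 mid [0.5368 0.3956 0.0248] ztop 0.0292 span [0.011 0.022 0.009]
w green [316. 258.] 1260 mid [0.4174 0.2726 0.0257] ztop 0.0303 span [0.026 0.023 0.009]
at [0.4201 0.2741 0.1207] yaw 89.8 t 32.15 open 0.051 tool offset [-0.   -0.01  0.89]
```

Request:
servo_tool([
  {"offset": [-0.01,-0.02,0.4],"yaw": 0,"claw": 0.4},
  {"offset": [-0.01,-0.02,0.8],"yaw": 0,"claw": 0.4},
  {"offset": [-0.01,-0.02,0.89],"yaw": 0,"claw": 0.4},
  {"offset": [-0.01,-0.02,0.89],"yaw": 0,"claw": 0.4},
  {"offset": [-0.01,-0.02,0.89],"yaw": 0,"claw": 0.8},
  {"offset": [-0.01,-0.02,0.89],"yaw": 0,"claw": 0.8},
  {"offset": [-0.01,-0.02,0.89],"yaw": 0,"claw": 0.8},
  {"offset": [-0.01,-0.02,0.89],"yaw": 0,"claw": 0.8},
  {"offset": [-0.01,-0.02,0.89],"yaw": 0,"claw": 0.8},
], squeeze=40)

```text
time: 33.28
ee_pos: [0.4188, 0.2746, 0.0345]
tcp_rot: [179.8, -0.1, 89.9]
wrist_force: [-1.5, -1.7, 5.6]
opening: 0.0295
grasp_force: 39.0
```

Request:
servo_tool([
  {"offset": [0,0,-0.2],"yaw": 0,"claw": 0.8},
  {"offset": [0,0,-0.6],"yaw": 0,"claw": 0.8},
  {"offset": [0,0,-1.0],"yaw": 0,"claw": 0.8},
  {"offset": [0,0,-1.0],"yaw": 0,"claw": 0.8},
])

```text
time: 33.78
ee_pos: [0.4194, 0.2753, 0.1369]
tcp_rot: [179.7, -0.2, 89.9]
wrist_force: [0.7, 0.8, -0.2]
opening: 0.0295
grasp_force: 39.6
```

Request:
servo_tool([
  {"offset": [-0.5,0.34,0],"yaw": 0,"claw": 0.8},
  {"offset": [-0.99,0.68,0],"yaw": 0,"claw": 0.8},
  {"offset": [-0.99,0.68,0],"yaw": 0,"claw": 0.8},
])

```text
time: 34.15
ee_pos: [0.4871, 0.1721, 0.1321]
tcp_rot: [180.0, 0.0, 89.6]
wrist_force: [-0.1, 0.3, -0.0]
opening: 0.0291
grasp_force: 39.7
```

Request:
servo_tool([
  {"offset": [-0.5,0.34,0],"yaw": 0,"claw": 0.8},
  {"offset": [-0.99,0.67,0],"yaw": 0,"claw": 0.8},
  {"offset": [-0.99,0.67,0],"yaw": 0,"claw": 0.8},
])

```text
time: 34.52
ee_pos: [0.5534, 0.0735, 0.1318]
tcp_rot: [-180.0, 0.0, 89.7]
wrist_force: [-1.1, -0.0, -1.3]
opening: 0.0292
grasp_force: 39.7
```

Request:
servo_tool([
  {"offset": [-0.5,0.34,0],"yaw": 0,"claw": 0.8},
  {"offset": [-0.99,0.67,0],"yaw": 0,"claw": 0.8},
  {"offset": [-0.99,0.67,0.3],"yaw": 0,"claw": 0.8},
  {"offset": [-0.99,0.67,0.4],"yaw": 0,"claw": 0.8},
  {"offset": [-0.99,0.67,0.4],"yaw": 0,"claw": 0.8},
])

```text
time: 35.15
ee_pos: [0.6182, -0.0221, 0.0918]
tcp_rot: [-179.9, -0.0, 89.9]
wrist_force: [0.3, -0.9, -0.4]
opening: 0.0291
grasp_force: 39.8
```

Run:
```python
from pk import *
p,_,P=shot('wrist');held(p,P,'green');pockets(P);goto('green2',.0545)
```

```text
held 261 tool frame [[-0.0109, -0.0149, 0.0057], [0.0102, 0.0241, 0.0162]]
amber1 544 [-33.1 -56.9] 18.7 ztop 0.049353799238887226
amber2 834 [-32.9  -0.7] 19.1 ztop 0.1596707262057272
amber3 823 [-33.1  55.7] 19.0 ztop 0.050892004042506475
green1 777 [ 35.4 -62.1] 15.6 ztop 0.020167932057764463
green2 2366 [31.7 -0.8] 19.1 ztop 0.1575953686786564
green3 3807 [31.5 55.8] 19.1 ztop 0.020457888908845617
at [ 0.6187 -0.0222  0.0929] yaw 89.94 t 35.2 open 0.0295 tool offset [-0.    0.01  0.38]
```

Request:
servo_tool([
  {"offset": [-0.01,0,0.2],"yaw": 0,"claw": 0.8},
  {"offset": [-0.01,0,0.38],"yaw": 0,"claw": 0.8},
  {"offset": [-0.01,0,0.38],"yaw": 0,"claw": 0.8},
  {"offset": [-0.01,0,0.38],"yaw": 0,"claw": 0.8},
])

```text
time: 35.7
ee_pos: [0.6191, -0.023, 0.0535]
tcp_rot: [180.0, -0.1, 89.9]
wrist_force: [1.8, 5.6, 0.7]
opening: 0.0297
grasp_force: 46.2
```

Request:
servo_tool([
  {"offset": [0,0,0],"yaw": 0,"claw": 0.6},
  {"offset": [0,0,0],"yaw": 0,"claw": 0.55},
  {"offset": [0,0,0],"yaw": 0,"claw": 0.52},
  {"offset": [0,0,-0.1],"yaw": 0,"claw": 0.52},
  {"offset": [0,0,-0.5],"yaw": 0,"claw": 0.52},
  {"offset": [0,0,-1.0],"yaw": 0,"claw": 0.52},
  {"offset": [0,0,-1.0],"yaw": 0,"claw": 0.52},
])

```text
time: 36.58
ee_pos: [0.6209, -0.0245, 0.1599]
tcp_rot: [179.5, 0.0, 89.8]
wrist_force: [-0.4, 0.3, -0.3]
opening: 0.041
grasp_force: 0.0
```

Request:
servo_tool([
  {"offset": [0.4,-0.1,-0.4],"yaw": 0,"claw": 0.4},
  {"offset": [0.84,-0.15,-0.4],"yaw": 0,"claw": 0.4},
  {"offset": [0.84,-0.15,-0.4],"yaw": 0,"claw": 0.4},
])

```text
time: 36.95
ee_pos: [0.6039, 0.062, 0.1947]
tcp_rot: [180.0, -0.0, 90.0]
wrist_force: [-1.1, -1.1, -0.1]
opening: 0.0513
grasp_force: 0.0
```

Request:
servo_tool([
  {"offset": [0.84,-0.15,0],"yaw": 0,"claw": 0.4},
  {"offset": [0.84,-0.15,0],"yaw": 0,"claw": 0.4},
])

```text
time: 37.2
ee_pos: [0.5889, 0.1451, 0.1938]
tcp_rot: [-180.0, 0.0, 89.9]
wrist_force: [0.7, -0.9, -0.1]
opening: 0.0513
grasp_force: 0.0
```

Request:
servo_tool([
  {"offset": [0.84,-0.15,0],"yaw": 0,"claw": 0.4},
  {"offset": [0.84,-0.15,0],"yaw": 0,"claw": 0.4},
])

```text
time: 37.45
ee_pos: [0.574, 0.2295, 0.1937]
tcp_rot: [-180.0, 0.0, 89.9]
wrist_force: [-0.7, 0.3, -1.1]
opening: 0.0512
grasp_force: 0.0
```

Request:
servo_tool([
  {"offset": [0.84,-0.15,0],"yaw": 0,"claw": 0.4},
  {"offset": [0.84,-0.15,0],"yaw": 0,"claw": 0.4},
])

```text
time: 37.7
ee_pos: [0.5594, 0.3135, 0.1937]
tcp_rot: [-180.0, 0.0, 89.9]
wrist_force: [0.5, -0.7, -0.2]
opening: 0.0515
grasp_force: 0.0
```

Request:
servo_tool([
  {"offset": [0.84,-0.15,0.2],"yaw": 0,"claw": 0.4},
  {"offset": [0.84,-0.15,0.5],"yaw": 0,"claw": 0.4},
  {"offset": [0.84,-0.15,0.73],"yaw": 0,"claw": 0.4},
  {"offset": [0.84,-0.15,0.73],"yaw": 0,"claw": 0.4},
])

```text
time: 38.2
ee_pos: [0.5446, 0.3945, 0.1189]
tcp_rot: [-179.8, 0.2, 89.8]
wrist_force: [0.1, 0.1, 0.6]
opening: 0.0514
grasp_force: 0.0
```

Run:
```python
from pk import *
p,_,P=shot('wrist');meas('w',p,P);goto((.545,.398),.0315)
b,_,Q=shot('scene');meas('scene',b,Q)
```

```text
w green [322. 250.] 1309 mid [0.5467 0.3984 0.0257] ztop 0.0302 span [0.026 0.024 0.009]
at [0.5452 0.3947 0.1208] yaw 89.81 t 38.25 open 0.0512 tool offset [ 0.03 -0.    0.89]
scene amber [330. 234.] 127 mid [0.5242 0.0073 0.0298] ztop 0.0351 span [0.046 0.166 0.011]
scene amber [299. 231.] 76 mid [ 0.5516 -0.0574  0.0441] ztop 0.0521 span [0.018 0.021 0.016]
scene amber [318. 241.] 80 mid [ 0.5628 -0.0055  0.0446] ztop 0.0527 span [0.018 0.021 0.017]
scene amber [338. 251.] 87 mid [0.5784 0.0488 0.0451] ztop 0.0531 span [0.018 0.022 0.017]
scene amber [354. 336.] 193 mid [0.7604 0.1469 0.0232] ztop 0.0425 span [0.033 0.059 0.04 ]
scene green [297. 271.] 107 mid [ 0.6518 -0.0279  0.031 ] ztop 0.0351 span [0.045 0.166 0.009]
scene green [486. 290.] 54 mid [0.5559 0.3975 0.0232] ztop 0.0307 span [0.012 0.02  0.015]
```

Run:
```python
from pk import *
b,_,Q=shot('scene')
for n,c in PK.items():
    m=(np.hypot(Q[...,0]-c[0],Q[...,1]-c[1])<.022)&(Q[...,2]>.037)
    print(n,m.sum(),np.round(np.nanpercentile(Q[m],[50,97],axis=0),4).tolist() if m.sum() else '',np.median(b[m],0) if m.sum() else '')
a,_,Q2=shot('side')
save(np.hstack([cv2.resize(b[215:315,250:400],(450,300)),cv2.resize(a[225:345,260:380],(300,300))]),'chk.png')
```

```text
amber1 114 [[0.549, -0.0579, 0.0451], [0.5597, -0.0446, 0.0535]] [163.5 106.5  60. ]
amber2 116 [[0.5621, -0.0046, 0.0458], [0.5721, 0.0065, 0.0526]] [160.  102.5  58.5]
amber3 122 [[0.5761, 0.0493, 0.0461], [0.5867, 0.0614, 0.0533]] [158.  101.   57.5]
green1 0  
green2 125 [[0.6219, -0.0225, 0.0466], [0.6325, -0.0107, 0.0536]] [ 99. 149. 104.]
green3 0
```

View pics/chk.png

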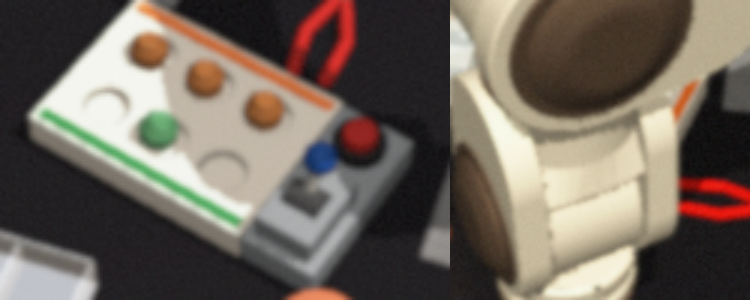

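All four placed beads are seated (three ambers along the orange side, one green in the middle of the green row). Now the last green, into green1.

Request:
servo_tool([
  {"offset": [0.03,0.01,0.4],"yaw": 0,"claw": 0.4},
  {"offset": [0.03,0.01,0.8],"yaw": 0,"claw": 0.4},
  {"offset": [0.03,0.01,0.89],"yaw": 0,"claw": 0.4},
  {"offset": [0.03,0.01,0.89],"yaw": 0,"claw": 0.4},
  {"offset": [0.03,0.01,0.89],"yaw": 0,"claw": 0.8},
  {"offset": [0.03,0.01,0.89],"yaw": 0,"claw": 0.8},
  {"offset": [0.03,0.01,0.89],"yaw": 0,"claw": 0.8},
  {"offset": [0.03,0.01,0.89],"yaw": 0,"claw": 0.8},
  {"offset": [0.03,0.01,0.89],"yaw": 0,"claw": 0.8},
], squeeze=40)

```text
time: 39.52
ee_pos: [0.5471, 0.3995, 0.035]
tcp_rot: [179.8, -0.1, 89.9]
wrist_force: [-0.0, -1.2, 6.2]
opening: 0.0282
grasp_force: 39.4
```

Request:
servo_tool([
  {"offset": [0,0,-0.2],"yaw": 0,"claw": 0.8},
  {"offset": [0,0,-0.6],"yaw": 0,"claw": 0.8},
  {"offset": [0,0,-1.0],"yaw": 0,"claw": 0.8},
  {"offset": [0,0,-1.0],"yaw": 0,"claw": 0.8},
])

```text
time: 40.02
ee_pos: [0.5476, 0.4, 0.1384]
tcp_rot: [179.6, -0.3, 89.9]
wrist_force: [0.6, 0.4, -0.7]
opening: 0.0288
grasp_force: 39.7
```

Request:
servo_tool([
  {"offset": [-0.5,0.06,-0.1],"yaw": 0,"claw": 0.8},
  {"offset": [-0.95,0.12,-0.1],"yaw": 0,"claw": 0.8},
  {"offset": [-0.95,0.12,-0.1],"yaw": 0,"claw": 0.8},
])

```text
time: 40.4
ee_pos: [0.5582, 0.3011, 0.1431]
tcp_rot: [180.0, 0.0, 89.7]
wrist_force: [0.1, 0.0, -0.1]
opening: 0.0283
grasp_force: 39.7
```

Request:
servo_tool([
  {"offset": [-0.5,0.06,0],"yaw": 0,"claw": 0.8},
  {"offset": [-0.95,0.12,0],"yaw": 0,"claw": 0.8},
  {"offset": [-0.95,0.12,0],"yaw": 0,"claw": 0.8},
])

```text
time: 40.78
ee_pos: [0.5699, 0.2068, 0.1426]
tcp_rot: [180.0, 0.0, 89.7]
wrist_force: [0.5, 0.2, -0.8]
opening: 0.0288
grasp_force: 39.7
```

Request:
servo_tool([
  {"offset": [-0.5,0.06,0],"yaw": 0,"claw": 0.8},
  {"offset": [-0.95,0.12,0],"yaw": 0,"claw": 0.8},
  {"offset": [-0.95,0.12,0],"yaw": 0,"claw": 0.8},
])

```text
time: 41.15
ee_pos: [0.5816, 0.1123, 0.1424]
tcp_rot: [180.0, 0.0, 89.7]
wrist_force: [0.4, 0.3, -0.7]
opening: 0.0284
grasp_force: 39.7
```

Request:
servo_tool([
  {"offset": [-0.5,0.06,0],"yaw": 0,"claw": 0.8},
  {"offset": [-0.95,0.12,0],"yaw": 0,"claw": 0.8},
  {"offset": [-0.95,0.12,0],"yaw": 0,"claw": 0.8},
])

```text
time: 41.52
ee_pos: [0.5935, 0.0177, 0.1423]
tcp_rot: [-180.0, -0.0, 89.7]
wrist_force: [0.8, 0.6, -0.3]
opening: 0.0288
grasp_force: 39.7
```

Request:
servo_tool([
  {"offset": [-0.5,0.06,0],"yaw": 0,"claw": 0.8},
  {"offset": [-0.95,0.12,0],"yaw": 0,"claw": 0.8},
  {"offset": [-0.95,0.12,0.4],"yaw": 0,"claw": 0.8},
  {"offset": [-0.95,0.12,0.5],"yaw": 0,"claw": 0.8},
  {"offset": [-0.95,0.12,0.5],"yaw": 0,"claw": 0.8},
])

```text
time: 42.15
ee_pos: [0.6047, -0.0748, 0.092]
tcp_rot: [-179.9, -0.0, 90.0]
wrist_force: [0.1, -1.2, 0.3]
opening: 0.0283
grasp_force: 39.7
```

Run:
```python
from pk import *
p,_,P=shot('wrist');held(p,P,'green');pockets(P);goto('green1',.0545)
```

```text
held 661 tool frame [[-0.0162, -0.0145, 0.006], [0.0107, 0.0224, 0.0158]]
amber1 634 [-32.9 -56.8] 19.0 ztop 0.15996337986379808
amber2 939 [-33.1  -0.3] 19.0 ztop 0.05023244908170343
amber3 476 [-33.2  56.1] 19.1 ztop 0.051055023503295154
green1 2064 [ 31.5 -56.3] 19.0 ztop 0.14334389743152126
green2 1209 [31.5 -0.2] 19.1 ztop 0.051601743416188076
green3 4953 [31.5 56.3] 19.1 ztop 0.020658595965951244
at [ 0.6052 -0.075   0.0931] yaw 89.95 t 42.2 open 0.0283 tool offset [-0.02  0.    0.39]
```

Request:
servo_tool([
  {"offset": [-0.02,0,0.2],"yaw": 0,"claw": 0.8},
  {"offset": [-0.02,0,0.36],"yaw": 0,"claw": 0.8},
  {"offset": [-0.02,0,0.36],"yaw": 0,"claw": 0.8},
  {"offset": [-0.02,0,0.36],"yaw": 0,"claw": 0.8},
])

```text
time: 42.7
ee_pos: [0.6046, -0.078, 0.0556]
tcp_rot: [-180.0, -0.0, 89.9]
wrist_force: [-0.3, 3.0, -0.3]
opening: 0.0288
grasp_force: 40.7
```

Request:
servo_tool([
  {"offset": [0,0,0],"yaw": 0,"claw": 0.6},
  {"offset": [0,0,0],"yaw": 0,"claw": 0.55},
  {"offset": [0,0,0],"yaw": 0,"claw": 0.52},
  {"offset": [0,0,-0.1],"yaw": 0,"claw": 0.52},
  {"offset": [0,0,-0.5],"yaw": 0,"claw": 0.52},
  {"offset": [0,0,-1.0],"yaw": 0,"claw": 0.52},
  {"offset": [0,0,-1.0],"yaw": 0,"claw": 0.52},
])

```text
time: 43.58
ee_pos: [0.6067, -0.0786, 0.1619]
tcp_rot: [179.5, 0.1, 89.9]
wrist_force: [-0.1, -0.5, 0.8]
opening: 0.0408
grasp_force: 0.0
```

Request:
servo_tool([
  {"offset": [0.4,0,-0.8],"yaw": 0,"claw": 0.7},
  {"offset": [0.8,0,-0.8],"yaw": 0,"claw": 1},
  {"offset": [0.8,0,-0.8],"yaw": 0,"claw": 1},
])

```text
time: 43.95
ee_pos: [0.6056, 0.0043, 0.2387]
tcp_rot: [179.8, -0.0, 90.0]
wrist_force: [-0.4, -0.5, -0.3]
opening: 0.0001
grasp_force: 0.0
```

Run:
```python
from pk import *
p,_,P=shot('wrist');save(p,'w8.png');pockets(P)
H,S,V=masks(p);x,y,z=P[...,0],P[...,1],P[...,2];st=np.hypot(x-.6,y-.1)<.12
blob('w','red',st&(z>.035)&((H<6)|(H>174))&(S>180),P)
blob('w','blue',st&(z>.06)&(H>95)&(H<125)&(S>150),P)
for n,s in(('ball start',.014),('ball end',.052)): print(n,o2+s*ex+.133*ey)
print('button',o2-.045*ex+.133*ey)
goto((.637,.11),.12)
a,_,Q=shot('scene');save(cv2.resize(a[120:340,90:390],(600,440)),'s8.png')
```

```text
amber1 213 [-32.5 -57.2] 18.9 ztop 0.05014896951835998
amber2 302 [-32.5  -0.1] 19.0 ztop 0.29341525572379357
amber3 328 [-32.5  56.2] 19.1 ztop 0.050846020140136915
green1 283 [ 31.8 -56.2] 19.0 ztop 0.04584367897215436
green2 371 [31.7  0.1] 18.9 ztop 0.051406188339240266
green3 1168 [31.9 56. ] 19.0 ztop 0.02057978608053986
w red 964 rect mm [577.7 125. ] [27.  26.4] 31.3 med [0.5781 0.1251 0.0513] z [0.0446 0.0513 0.0528]
w blue 985 rect mm [607.2  65.3] [120.8  94.6] 78.6 med [0.6365 0.109  0.0977] z [0.0916 0.0977 0.1015]
ball start [0.63589156 0.110594  ]
ball end [0.67264773 0.1009512 ]
button [0.57882276 0.12556572]
at [0.6053 0.0029 0.2371] yaw 89.99 t 44.0 open -0.0002 tool offset [1.07 0.32 1.17]
```

View pics/w8.png

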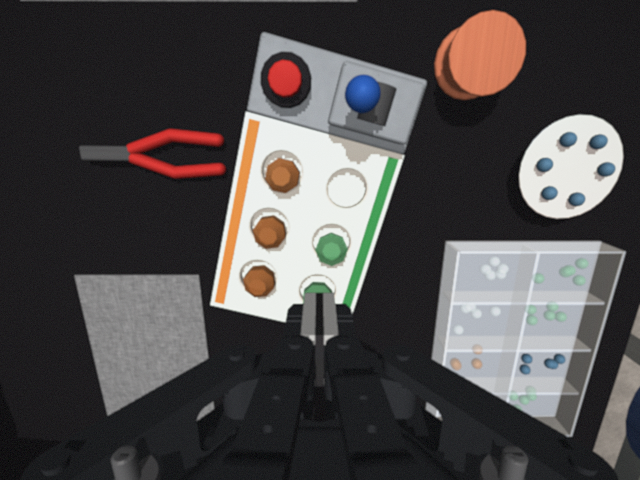

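All five beads sit in their pockets: ambers at (282,175), (269,231) and (259,281), greens at (331,247) and (318,290). The blue ball is at (363,93) and the button at (285,78). With the fingers closed, I go to the -x side of the lever.

Request:
servo_tool([
  {"offset": [0.5,-0.05,0],"yaw": 0,"claw": 1},
  {"offset": [0.9,-0.05,0.3],"yaw": 0,"claw": 1},
  {"offset": [0.9,-0.05,0.3],"yaw": 0,"claw": 1},
])

```text
time: 44.42
ee_pos: [0.599, 0.0926, 0.2025]
tcp_rot: [-179.7, 0.0, 89.9]
wrist_force: [0.0, -1.0, 0.8]
opening: -0.0001
grasp_force: 0.0
```

Request:
servo_tool([
  {"offset": [0.28,-0.05,0.3],"yaw": 0.041,"claw": 1},
  {"offset": [0.28,-0.05,0.4],"yaw": 0.082,"claw": 1},
  {"offset": [0.28,-0.05,0.4],"yaw": 0.082,"claw": 1},
  {"offset": [0.28,-0.05,0.4],"yaw": 0.082,"claw": 1},
])

```text
time: 44.92
ee_pos: [0.5957, 0.1186, 0.1669]
tcp_rot: [180.0, -0.0, 75.2]
wrist_force: [0.4, 0.0, -0.3]
opening: -0.0001
grasp_force: 0.0
```

Run:
```python
from pk import *
p,_,P=shot('wrist');pockets(P);goto((.5953,.1212),.094)
x,y,z=P[...,0],P[...,1],P[...,2];H,S,V=masks(p)
blob('w','blue',(np.hypot(x-.64,y-.11)<.04)&(z>.06)&(H>95)&(H<125)&(S>150),P)
```

```text
amber1 43 [-26.2 -48.3] 6.6 ztop 0.020307503799896234
amber2 ztop [0.04898608 0.04994875]
green3 1224 [32.5 54.1] 18.9 ztop 0.02021107377763943
at [0.5958 0.1188 0.1671] yaw 75.16 t 44.975 open 0.0001 tool offset [ 0.02 -0.01  0.73]
w blue 1253 rect mm [637.3 111.6] [23.4 22.5] 50.4 med [0.6369 0.1139 0.0972] z [0.0896 0.0972 0.1009]
```

Request:
servo_tool([
  {"offset": [0.02,-0.01,0.4],"yaw": 0,"claw": 1},
  {"offset": [0.02,-0.01,0.73],"yaw": 0,"claw": 1},
  {"offset": [0.02,-0.01,0.73],"yaw": 0,"claw": 1},
])

```text
time: 45.35
ee_pos: [0.5938, 0.1212, 0.0914]
tcp_rot: [-179.8, 0.1, 75.1]
wrist_force: [-0.9, -0.2, 1.0]
opening: -0.0002
grasp_force: 0.0
```

Request:
servo_tool([
  {"offset": [0,0.1,0],"yaw": 0,"claw": 1},
  {"offset": [0,0.17,0],"yaw": 0,"claw": 1},
  {"offset": [0,0.24,0],"yaw": 0,"claw": 1},
  {"offset": [0,0.31,0],"yaw": 0,"claw": 1},
  {"offset": [0,0.38,0],"yaw": 0,"claw": 1},
  {"offset": [0,0.44,0],"yaw": 0,"claw": 1},
  {"offset": [0,0.44,0],"yaw": 0,"claw": 1},
])

```text
time: 46.22
ee_pos: [0.6379, 0.1103, 0.0929]
tcp_rot: [180.0, 0.0, 75.1]
wrist_force: [0.2, -0.9, -0.3]
opening: 0.0002
grasp_force: 0.0
```

Run:
```python
from pk import *
p,_,P=shot('wrist');o=get_obs();print(o['wrist_force'],o['ee_pos'],'s',(np.array(o['ee_pos'][:2])-o2)@ex)
x,y,z=P[...,0],P[...,1],P[...,2];H,S,V=masks(p)
m=(np.hypot(x-.66,y-.11)<.06)&(z>.06)&(H>95)&(H<125)&(S>150)
q=P[m][:,:2]-o2;print(m.sum(),'ball s',np.nanpercentile(q@ex,[2,98]),'y',np.nanpercentile(q@ey,[2,98]))
```

```text
[-0.60003583 -1.02688615 -0.17570601] [0.63765084 0.11035337 0.09291796] s 0.015762758240699677
2320 ball s [0.03173824 0.05373603] y [0.13267595 0.14548186]
```

Request:
servo_tool([
  {"offset": [0,0.04,0],"yaw": 0,"claw": 1},
  {"offset": [0,0.07,0],"yaw": 0,"claw": 1},
  {"offset": [0,0.1,0],"yaw": 0,"claw": 1},
  {"offset": [0,0.1,0],"yaw": 0,"claw": 1},
])

```text
time: 46.78
ee_pos: [0.6465, 0.1081, 0.0929]
tcp_rot: [-179.9, 0.0, 75.1]
wrist_force: [-4.0, 0.2, -1.4]
opening: 0.0001
grasp_force: 2.3
```

Request:
servo_tool([
  {"offset": [0,0.02,0],"yaw": 0,"claw": 1},
  {"offset": [0,0.02,0],"yaw": 0,"claw": 1},
  {"offset": [0,0.02,0],"yaw": 0,"claw": 1},
])

```text
time: 47.15
ee_pos: [0.6469, 0.108, 0.0927]
tcp_rot: [-179.7, 0.0, 75.1]
wrist_force: [-12.5, 3.3, 3.0]
opening: 0.0
grasp_force: 6.6
```

Run:
```python
from pk import *
p,_,P=shot('wrist');o=get_obs();print(o['wrist_force'],o['ee_pos'],'s',(np.array(o['ee_pos'][:2])-o2)@ex)
x,y,z=P[...,0],P[...,1],P[...,2];H,S,V=masks(p)
m=(np.hypot(x-.66,y-.11)<.06)&(z>.06)&(H>95)&(H<125)&(S>150)
q=P[m][:,:2]-o2;print(m.sum(),'ball s',np.nanpercentile(q@ex,[2,98]),'y',np.nanpercentile(q@ey,[2,98]))
```

```text
[-13.57950755   3.43044256   3.35453704] [0.64694827 0.10801153 0.09275616] s 0.025350123487354794
2380 ball s [0.04038887 0.06195377] y [0.13117988 0.14539597]
```

The lever is at its stop: 13 N, ball centre at s≈0.052. Backing off to above the button.

Request:
servo_tool([
  {"offset": [0,-0.15,0],"yaw": 0,"claw": 1},
  {"offset": [0,-0.3,-0.1],"yaw": 0,"claw": 1},
  {"offset": [0,-0.72,-0.2],"yaw": 0,"claw": 1},
  {"offset": [0,-0.72,-0.2],"yaw": 0,"claw": 1},
  {"offset": [0,-0.72,-0.2],"yaw": 0,"claw": 1},
])

```text
time: 47.82
ee_pos: [0.58, 0.1261, 0.1143]
tcp_rot: [179.9, -0.0, 75.1]
wrist_force: [-0.2, -0.0, 0.4]
opening: -0.0
grasp_force: 0.0
```

Run:
```python
from pk import *
p,_,P=shot('wrist');goto((.5785,.1253),.070);print(get_obs()['wrist_force'])
x,y,z=P[...,0],P[...,1],P[...,2];H,S,V=masks(p)
m=(np.hypot(x-.66,y-.11)<.06)&(z>.06)&(H>95)&(H<125)&(S>150)
q=P[m][:,:2]-o2;print(m.sum(),'ball s',np.nanpercentile(q@ex,[2,98]),'y',np.nanpercentile(q@ey,[2,98]),np.nanpercentile(P[m][:,2],98))
```

```text
at [0.5801 0.126  0.1138] yaw 75.09 t 47.875 open -0.0001 tool offset [-0.01 -0.01  0.44]
[-0.33903966 -0.06550633 -0.78217251]
2558 ball s [0.03900613 0.05913038] y [0.12470687 0.14543806] 0.09940650676288945
```

Request:
servo_tool([
  {"offset": [-0.01,-0.01,0.3],"yaw": 0,"claw": 1},
  {"offset": [-0.01,-0.01,0.42],"yaw": 0,"claw": 1},
  {"offset": [-0.01,-0.01,0.45],"yaw": 0,"claw": 1},
  {"offset": [-0.01,-0.01,0.47],"yaw": 0,"claw": 1},
  {"offset": [-0.01,-0.01,0.49],"yaw": 0,"claw": 1},
  {"offset": [-0.01,-0.01,0.49],"yaw": 0,"claw": 1},
])

```text
time: 48.62
ee_pos: [0.5782, 0.1249, 0.0677]
tcp_rot: [179.9, -0.0, 75.1]
wrist_force: [-12.3, -3.7, 23.6]
opening: 0.0002
grasp_force: 11.3
```

Request:
servo_tool([
  {"offset": [0,0,-0.03],"yaw": 0,"claw": 1},
  {"offset": [0,0,-0.03],"yaw": 0,"claw": 1},
  {"offset": [0,0,-0.03],"yaw": 0,"claw": 1},
])

```text
time: 49.0
ee_pos: [0.5787, 0.1252, 0.068]
tcp_rot: [179.9, -0.0, 75.1]
wrist_force: [-1.1, -1.4, 8.8]
opening: -0.0001
grasp_force: 4.4
```

Request:
servo_tool([
  {"offset": [0,0,-0.02],"yaw": 0,"claw": 1},
  {"offset": [0,0,-0.02],"yaw": 0,"claw": 1},
  {"offset": [0,0,-0.02],"yaw": 0,"claw": 1},
])

```text
time: 49.38
ee_pos: [0.5786, 0.1252, 0.0694]
tcp_rot: [180.0, -0.0, 75.1]
wrist_force: [1.2, -2.1, 4.0]
opening: 0.0001
grasp_force: 2.0
```

Request:
servo_tool([
  {"offset": [0,0,-0.02],"yaw": 0,"claw": 1},
  {"offset": [0,0,-0.02],"yaw": 0,"claw": 1},
  {"offset": [0,0,-0.02],"yaw": 0,"claw": 1},
])

```text
time: 49.75
ee_pos: [0.5783, 0.1254, 0.0713]
tcp_rot: [180.0, -0.0, 75.1]
wrist_force: [1.9, -0.3, 2.2]
opening: 0.0003
grasp_force: 1.5
```

Request:
servo_tool([
  {"offset": [0,0,-0.02],"yaw": 0,"claw": 1},
  {"offset": [0,0,-0.02],"yaw": 0,"claw": 1},
  {"offset": [0,0,-0.02],"yaw": 0,"claw": 1},
])

```text
time: 50.12
ee_pos: [0.5781, 0.1254, 0.0732]
tcp_rot: [-180.0, -0.0, 75.1]
wrist_force: [1.5, -0.9, 1.5]
opening: 0.0
grasp_force: 0.9
```

The spring profile (8.8 → 4 → 2.2 → 1.5 N over 5 mm) confirms the button bottomed and followed back up. Retreating, then a final check.

Request:
servo_tool([
  {"offset": [0,0,-0.5],"yaw": 0,"claw": 1},
  {"offset": [0,0,-1.0],"yaw": 0,"claw": 1},
  {"offset": [0,0,-1.0],"yaw": 0,"claw": 1},
])

```text
time: 50.5
ee_pos: [0.5794, 0.1257, 0.1773]
tcp_rot: [179.7, -0.2, 75.1]
wrist_force: [-0.3, -0.1, -0.9]
opening: -0.0
grasp_force: 0.0
```

Request:
servo_tool([
  {"offset": [0.5,-0.5,-0.5],"yaw": 0,"claw": 1},
  {"offset": [0.9,-0.7,-0.8],"yaw": 0,"claw": 1},
  {"offset": [0.9,-0.7,-0.8],"yaw": 0,"claw": 1},
  {"offset": [0.9,-0.7,-0.8],"yaw": 0,"claw": 1},
  {"offset": [0.9,-0.7,-0.8],"yaw": 0,"claw": 1},
])

```text
time: 51.12
ee_pos: [0.5337, 0.2292, 0.2515]
tcp_rot: [-179.9, 0.1, 75.1]
wrist_force: [0.1, 0.3, -0.4]
opening: 0.0002
grasp_force: 0.0
```

Run:
```python
from pk import *
p,_,P=shot('wrist')
for n,c in PK.items():
    t=(np.hypot(P[...,0]-c[0],P[...,1]-c[1])<.012);print(n,t.sum(),np.nanpercentile(P[t][:,2],[50,95]) if t.sum() else '')
x,y,z=P[...,0],P[...,1],P[...,2];H,S,V=masks(p)
blob('w','red',(np.hypot(x-.578,y-.125)<.04)&(z>.035)&((H<6)|(H>174))&(S>180),P)
m=(np.hypot(x-.66,y-.11)<.06)&(z>.06)&(H>95)&(H<125)&(S>150)
q=P[m][:,:2]-o2;print('ball s',np.nanpercentile(q@ex,[2,98]))
a,_,Q=shot('scene');save(np.hstack([cv2.resize(p,(400,300)),cv2.resize(a[80:380,80:480],(400,300))]),'fin.png')
```

```text
amber1 0 
amber2 0 
amber3 71 [0.01918413 0.0282397 ]
green1 19 [0.0185466  0.01920862]
green2 0 
green3 277 [0.01905424 0.02018531]
w red 562 rect mm [577.  124.2] [32.9 26.9] 62.6 med [0.5778 0.1281 0.0508] z [0.0421 0.0508 0.0521]
ball s [0.03934117 0.05972655]
```

View pics/fin.png

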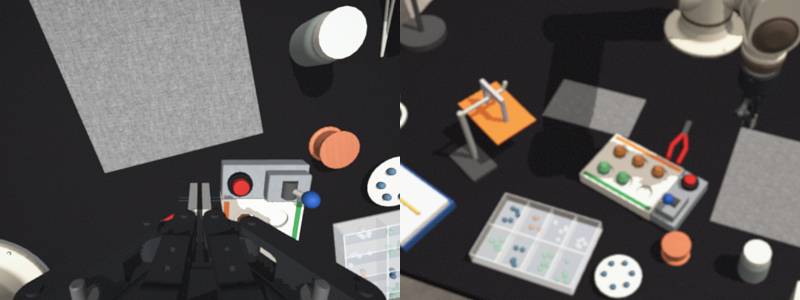

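The wrist crop shows the lever over to the green side and the button up. The scene crop shows the cover on the hook and five beads in the pockets. One numeric check of bead heights, then hand in.

Run:
```python
from pk import *
ok=True
a,_,Q=shot('scene')
for n,c in PK.items():
    m=(np.hypot(Q[...,0]-c[0],Q[...,1]-c[1])<.022)&(Q[...,2]>.037)
    if m.sum():
        t=np.percentile(Q[m][:,2],97);print(n,m.sum(),np.round(np.median(Q[m],0),4),round(t,4));ok&=t<.056
o=get_obs();print(ok,o['qd'].round(2),o['time'])
if ok: print(job_done())
```

```text
amber1 114 [ 0.5487 -0.0574  0.0466] 0.0532
amber2 119 [ 0.5621 -0.0054  0.0456] 0.0525
amber3 120 [0.5762 0.0492 0.0464] 0.0527
green1 125 [ 0.6082 -0.0756  0.0464] 0.0529
green2 126 [ 0.622  -0.0225  0.047 ] 0.0533
True [ 0.14 -0.17  0.38  0.18  0.12  0.03] 51.275
the job is handed in; nothing more can be done
None
```

The job is handed in at about 51 s: cover on the hook, all five beads seated in their rows, lever on, and button pressed and released; the spool, jar and pliers were never touched, and no result came back.

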